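# Scan and tray the engraved desk blocks

### The job

Book out the engraved wooden desk blocks: roll the lamp's thumbwheel with a fingertip to four clicks up from off and let go, then pick up the scanner and scan every block on the bench, one after another from the smallest to the largest, each time holding the scanner steady for a good second with its window some 5 to 10 cm in front of the bar-code label and the beam pointing at the label's middle. Then lay the scanner back along its rest, stand all the blocks upright on the floor of the dispatch tray, clear of its rim, and roll the lamp back to off. Leave the bottle, the tape and the mug alone.

Things in the scene. Friction and masses are not known exactly. Their poses are not given: they have to be found in the camera images.
- block_a: smallest engraved timber desk block, a loose wedge, 34 mm wide (y), 44 high, 44 deep (x), about 34 g. Origin: centre of its underside, z up. It faces its own -x: a 16 mm vertical foot, then a face sloping 51 degrees up to the flat top, 22 mm deep, at the back (+x). Sides (+-y) flat and parallel. Absent in some runs
- block_a_label (a point): middle of the white bar-code sticker (30 x 22 mm) on the sloping face; at x = -11, y = 0, z = 30 mm in the block's frame, whose axes it has (x does not point out of the slope)
- block_b: second smallest engraved timber desk block, a loose wedge, 44 mm wide (y), 50 high, 49 deep (x), about 56 g. Origin: centre of its underside, z up. It faces its own -x: a 16 mm vertical foot, then a face sloping 51 degrees up to the flat top, 22 mm deep, at the back (+x). Sides (+-y) flat and parallel. Absent in some runs
- block_b_label (a point): middle of the white bar-code sticker (30 x 22 mm) on the sloping face; at x = -11, y = 0, z = 33 mm in the block's frame, whose axes it has (x does not point out of the slope)
- block_c: second largest engraved timber desk block, a loose wedge, 54 mm wide (y), 56 high, 54 deep (x), about 85 g. Origin: centre of its underside, z up. It faces its own -x: a 16 mm vertical foot, then a face sloping 51 degrees up to the flat top, 22 mm deep, at the back (+x). Sides (+-y) flat and parallel. Absent in some runs
- block_c_label (a point): middle of the white bar-code sticker (30 x 22 mm) on the sloping face; at x = -11, y = 0, z = 36 mm in the block's frame, whose axes it has (x does not point out of the slope)
- block_d: largest engraved timber desk block, a loose wedge, 64 mm wide (y), 62 high, 59 deep (x), about 122 g. Origin: centre of its underside, z up. It faces its own -x: a 16 mm vertical foot, then a face sloping 51 degrees up to the flat top, 22 mm deep, at the back (+x). Sides (+-y) flat and parallel. Absent in some runs
- block_d_label (a point): middle of the white bar-code sticker (30 x 22 mm) on the sloping face; at x = -11, y = 0, z = 39 mm in the block's frame, whose axes it has (x does not point out of the slope)
- scanner: bar-code scanner: loose grey and black bar, 34 x 34 mm square, 150 mm long (x), 180 g, balanced at its middle. Origin: middle of its underside, 17 mm below its long axis. Scans by itself, without a trigger, straight out of the dark red window in its black end, along its +x. Works rolled on to any side. Grip it across its 34 mm, near mid-length
- scanner_window (a point): centre of the scanner's window, the end face at its +x (75 mm from the middle); the beam leaves here along the scanner's +x; axes as the scanner's
- scanner_middle (a point): centre of the scanner's bar
- rest: the scanner's rest, fixed: a low flat block 150 mm (x) by 56 mm (y), 20 mm high, black rubber on top. Origin at the centre of its underside. At the start the scanner lies along its middle, window towards the rest's +x
- dimmer: lamp dimmer, fixed: grey box 90 mm (x) by 60 (y) by 45 high, a black knurled thumbwheel standing 17 mm out of its top. Origin: centre of its underside. Two white marks on the box's top, either side of the wheel, point to the wheel's top. The white line across the wheel's rim is level with them at exactly 4 clicks; when off it is hidden, 80 degrees towards the box's -x
- wheel_top (a point): topmost point of the wheel, 62 mm above the bench, fixed to the box, with its axes. The wheel: radius 32 mm, 14 mm wide (y), turning about the box's y axis 30 mm above the bench. A fingertip pressed on the top with a few newtons and drawn along the box's x rolls it; friction (about 1 N at the rim) holds it, no detents to feel
- wheel (a joint): turn of the wheel, rad; one click (step) is 20 degrees = 0.349 rad = 11 mm of rim. 0 = off, against a stop; far stop at 7 clicks (2.44). Grows (brighter) as the wheel's top is pushed towards the dimmer's +x. 4 clicks = 1.396
- tray: dispatch tray, fixed: shallow open steel tray 310 mm (x) by 130 mm (y), rim 18 mm high, walls and floor 5 mm thick, inside 300 x 120 mm. Origin at the centre of its underside. Four blocks fit one behind another along x
- spray_bottle: bystander: white spray bottle with a black trigger head, 60 mm across, 147 mm high; leave alone
- tape_roll: bystander: roll of brown tape lying flat, 90 mm across, 25 mm high; leave alone
- mug: bystander: white mug, 80 mm across, 90 mm high; leave alone
Mind the look-alikes: they are no part of the job. What is shaped like the block_a but purple is not meant.

How it is judged:
By the outcome, as a careful person would: the job done as asked, in the order asked, and still so for the second after the job is handed in, with the robot touching nothing.
Of block_a, block_b, block_c, block_d only 2 to 4 are there at a start; the rules pass over those that are not, and their reading is None.
At some moment in a run one of block_a, block_b, block_c, block_d may be knocked a few centimetres aside while the robot is not near it.
Once in a run the grip may slacken for a moment while it holds something.
It also fails if it takes over 210 s, if anything falls off the work surface, if the arm or the gripper's body presses on something with over 40 N, if the wrist force passes 120 N, or if a joint passes its speed limit or range.

### The arm

A 6-joint arm with a two-finger parallel gripper is mounted at the origin on the work surface. World frame = base frame: x ahead of the robot, y to its left, z up, the work surface at z = 0. Lengths are in mm, angles in rad, forces in N, time in s.
With the tool pointing down it reaches from about 350 to 925 mm from the base axis. Payload 6.4 kg.
Tool frame: the origin (TCP) lies midway between the tips of the shut fingers; the grasp point (between the pads) lies r.tcp_to_grasp behind it (r.tcp_to_grasp is the distance from the TCP to the grasp point, in mm); z points along the fingers, y is the line along which they close (so a half turn about z gives the same grasp; the last joint's range is limited). The gripper opens to 94 mm and grips with 3 to 60 N. Pads are 16 mm wide; open, the fingers measure 119 mm over their backs; the gripper's body (75 mm by 177 mm) begins 78 mm behind the grasp point.
Start: joints at [-1.465, 0.245, 1.558, -0, 1.339, -0.174], TCP at [179.511, -624.732, 205.455] pointing down, gripper open.
Joint ranges: [-3.13, 3.13], [-1.02, 2.26], [0.13, 2.54], [-0.95, 4.09], [0.21, 2.88], [-2.74, 2.74]. Speed limits (rad/s): [2.57, 2.57, 3.14, 3.14, 3.14, 3.14].

### API

Orientations are given as a unit quaternion [w, x, y, z].
In Python, from workcell import r, viewer gives the robot as it stands.
- The arm moves only by the tool step_arm, never from a script. Its argument "deltas" is a list that holds one entry, the list of rows, each a list of 6 numbers: the shift along the tool's x, y, z in cm, then the turn, a rotation vector about the tool's x, y, z in units of 5 degrees (1.0 is 5 degrees). In form: [[[x, y, z, wx, wy, wz], ...]]. A call has 1 to 20 rows; each row shifts and turns the commanded pose from where the row before left it, along the tool's axes as they then stand; what a row does not reach is not made up. A row lasts 1/10 s, in which the tool goes at most 50 mm and 8.59 degrees, less where a joint would pass 70% of its speed; a pose out of reach is approached as far as the arm can. A call with a gripper value outside its range is refused whole. "grip" is the finger opening in cm, from 0 to 9.4, set as the call begins (left out, the last holds). The fingers move at their own pace and stop on an object; "grip_force" is the grip in N (left out, the last holds). Time passes only in rows, so rows that do not move let the fingers close. It gives the time, the measured TCP pose, the force, the opening and the grip force at its end, in the units of the state.
- r.sense(): the state, without advancing time (a new reading comes with each control period).
- viewer.capture(name): name is "side" or "top"; returns (picture, depth): 400x640x3 uint8, red, green, blue; 400x640 float32, mm along the optical axis (not along the pixel's ray), 0 where there is no reading.
- viewer.camera_model(name): a dict with "K" (3x3 intrinsics, pixels), "D" ([k1, k2, p1, p2, k3] as OpenCV has them; the pictures are not rectified), "extrinsics" (4x4, takes a point from world to camera coordinates). Camera axes: x right, y down, z forward; pixel columns grow to the right and rows downward; lengths in mm; the calibration is good to about 2 mm. A picture is of the moment at which its call begins. camera_model takes no time and is no camera call.
- r.sign_off(): hands the job in; it is judged then, once.
The state is a dict: "time_s": time; "joint_positions": joint angles; "qvel": joint speeds; "tau": joint torques, N m; "tool_pos": TCP position; "orientation": TCP orientation; "force": force on the tool from outside, world axes, zero at the start; "wrist_torque": the same for the moment, N m; "gripper_width": finger opening in mm; "grip_force": force on a finger pad.
Only numpy, scipy, OpenCV 4.12 (cv2) and the standard library are available. Lean on these libraries where they do the work, as an engineer would, in place of code of your own. Each camera call takes 0.05 s, during which the arm holds its last target. There are 200 camera calls.

## Working session

There is one attempt and no reset: what is moved stays moved. The work goes in short steps, Python scripts to look and compute and a tool call to move; the robot and the scene stay as the last step left them, time stands still between calls to the robot, and variables do not carry over. Pictures are saved under pics/ and viewed, at most 14 in all, crops included, and the job is handed in when it is done.

Besides the shell and the picture viewer there is one more tool, called after ">>>" as name(argument=value, ...), one argument or row to a line, values as JSON. step_arm: Moves the arm, as the interface text tells. Its arguments: {"type":"object","properties":{"deltas":{"type":"array"},"grip":{"type":"number"},"grip_force":{"type":"number"}},"required":["deltas"]}

```bash
ls; mkdir -p pics; python3 - <<'E'
from workcell import r, viewer
import numpy as np, cv2, json
print(r.sense(), r.tcp_to_grasp)
for n in ("top","side"):
    p,d=viewer.capture(n); m=viewer.camera_model(n)
    cv2.imwrite(f"pics/{n}0.png",p[:,:,::-1]); np.save(f"pics/{n}0d.npy",d)
    print(n,m, (d>0).mean())
E
```

```text
pics
{'time_s': 0.0, 'joint_positions': array([-1.46509744e+00,  2.45809442e-01,  1.55900566e+00, -1.13225843e-05,
        1.33871998e+00, -1.74093491e-01]), 'qvel': array([ 0.00168193, -0.00075158,  0.00050827, -0.00066476, -0.00134705,
        0.00044443]), 'tau': array([-1.21987108e-03, -4.15824258e+01, -3.14605379e+01,  6.83725183e-02,
        3.31545726e-02, -1.51764357e-04]), 'tool_pos': array([ 179.44303432, -624.10710448,  204.35283194]), 'orientation': array([-9.70834700e-04,  9.90229828e-01,  1.39441548e-01,  2.77014014e-05]), 'force': array([-0.71684904, -0.05678914, -1.00712531]), 'wrist_torque': array([ 0.02520575,  0.01369791, -0.02163562]), 'grip_force': 0.0, 'gripper_width': 93.97390165356978} 18.8
top {'K': array([[392.38171375,   0.        , 314.39871715],
       [  0.        , 392.38171375, 193.9737107 ],
       [  0.        ,   0.        ,   1.        ]]), 'D': array([-0.06784121,  0.        ,  0.        ,  0.        ,  0.        ]), 'extrinsics': array([[ 3.67821722e-03, -9.99980388e-01,  5.06896683e-03,
         7.34795962e+01],
       [-9.89284297e-01, -4.37863473e-03, -1.45936310e-01,
         6.35810772e+02],
       [ 1.45955643e-01, -4.47786384e-03, -9.89281001e-01,
         9.50720316e+02],
       [ 0.00000000e+00,  0.00000000e+00,  0.00000000e+00,
         1.00000000e+00]])} 0.996078125
side {'K': array([[433.82432148,   0.        , 319.51279588],
       [  0.        , 433.82432148, 195.67254845],
       [  0.        ,   0.        ,   1.        ]]), 'D': array([-0.05968753,  0.        ,  0.        ,  0.        ,  0.        ]), 'extrinsics': array([[-9.61226979e-01, -2.74958826e-01, -2.09842558e-02,
         6.08399229e+02],
       [-1.64016256e-01,  6.31236189e-01, -7.58049828e-01,
         1.13038989e+02],
       [ 2.21678513e-01, -7.25216187e-01, -6.51858972e-01,
         1.06755303e+03],
       [ 0.00000000e+00,  0.00000000e+00,  0.00000000e+00,
         1.00000000e+00]])} 0.99603515625
```

View pics/top0.png

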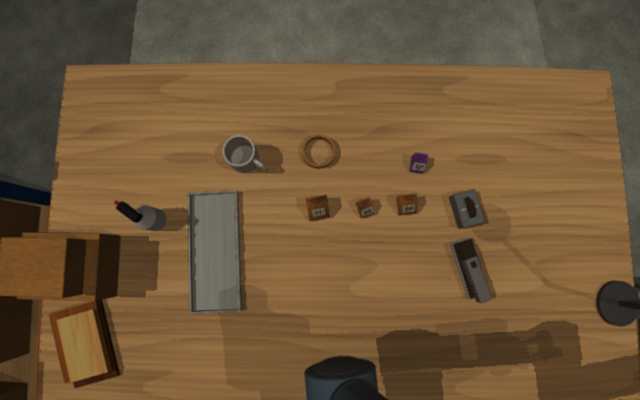

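View pics/side0.png

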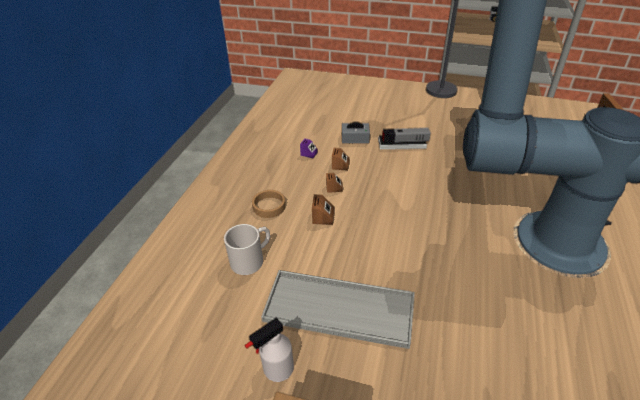

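```bash
cat > h.py <<'E'
import numpy as np, cv2
from workcell import r, viewer
from scipy.spatial.transform import Rotation as R
def shot(n):
    p,d=viewer.capture(n); return p,d
def cloud(n,d):
    m=viewer.camera_model(n); h,w=d.shape
    u,v=np.meshgrid(np.arange(w),np.arange(h))
    q=cv2.undistortPoints(np.stack([u,v],-1).reshape(-1,1,2).astype(float),m["K"],m["D"]).reshape(h,w,2)
    c=np.dstack([q*d[...,None],d]); E=m["extrinsics"]
    return (c-E[:3,3])@E[:3,:3]      # world points
def proj(n,P):
    m=viewer.camera_model(n); E=m["extrinsics"]
    return cv2.projectPoints(np.float64(P).reshape(-1,1,3),cv2.Rodrigues(E[:3,:3])[0],E[:3,3],m["K"],m["D"])[0].reshape(-1,2)
def ray(n,uv,z):
    m=viewer.camera_model(n); E=m["extrinsics"]
    q=cv2.undistortPoints(np.float64(uv).reshape(-1,1,2),m["K"],m["D"]).reshape(-1,2)
    D=np.c_[q,np.ones(len(q))]@E[:3,:3]; o=-E[:3,:3].T@E[:3,3]
    return o+D*((z-o[2])/D[:,2])[:,None]
E
python3 - <<'E'
from h import *
p=cv2.imread("pics/top0.png"); d=np.load("pics/top0d.npy"); W=cloud("top",d)
s=cv2.imread("pics/side0.png"); ds=np.load("pics/side0d.npy"); S=cloud("side",ds)
print("bench z", np.median(W[300:310,300:400,2]), np.median(S[170:175,420:430,2]))
m=((W[...,2]>6)&(W[...,2]<200)).astype(np.uint8); m[:130]=0; m[312:]=0; m[:,:185]=0; m[:,500:]=0
n,l,st,c=cv2.connectedComponentsWithStats(m)
for i in range(1,n):
    if st[i,4]<60: continue
    P=W[l==i]; zt=np.percentile(P[:,2],95)
    k=(S[...,2]>6)&(np.hypot(S[...,0]-P[:,0].mean(),S[...,1]-P[:,1].mean())<60)&(ds>0)
    T=P[P[:,2]>zt-4]
    rr=cv2.minAreaRect(P[:,:2].astype(np.float32)); rt=cv2.minAreaRect(T[:,:2].astype(np.float32))
    print(c[i].round(),st[i,4],"ztop",zt.round(1),"rect",np.round(rr[0]),np.round(rr[1]),round(rr[2],1),"top",np.round(rt[0],1),np.round(rt[1]),round(rt[2],1),"side zmax",np.percentile(S[k][:,2],97).round(1) if k.any() else None)
a=cv2.resize(p[150:310,300:500],None,fx=3,fy=3,interpolation=cv2.INTER_CUBIC)
b=cv2.resize(s[110:235,300:440],None,fx=1.43*2,fy=1.43*2,interpolation=cv2.INTER_CUBIC)
o=np.zeros((480,800,3),np.uint8); 
b=cv2.resize(s[118:228,300:375],None,fx=2.66,fy=2.66,interpolation=cv2.INTER_CUBIC); o[:,:600]=a; o[:b.shape[0],600:600+b.shape[1]]=b[:, :200]
cv2.imwrite("pics/crop1.png",o)
E
```

```text
bench z -1.4047743402005342 0.11999444786703134
[242. 154.] 781 ztop 89.7 rect [737. 252.] [105.  81.] 89.9 top [737.7 264.9] [79. 78.] 2.0 side zmax 90.1
[318. 150.] 336 ztop 25.7 rect [756.  65.] [88. 86.] 90.0 top [757.   65.7] [86. 86.] 45.0 side zmax 26.7
[418. 162.] 302 ztop 44.1 rect [ 729. -203.] [42. 60.] 80.3 top [ 732.4 -200.1] [36. 27.] 89.7 side zmax 46.2
[213. 249.] 935 ztop 19.2 rect [492. 336.] [310. 132.] 3.3 top [492.3 336.5] [310. 131.] 3.3 side zmax 16.7
[466. 208.] 941 ztop 58.6 rect [ 602. -321.] [90. 62.] 13.6 top [ 602.7 -320.8] [42. 15.] 14.4 side zmax 61.0
[407. 203.] 385 ztop 50.9 rect [ 614. -165.] [49. 44.] 6.8 top [ 625.4 -163.2] [25. 42.] 5.9 side zmax 51.8
[318. 207.] 488 ztop 56.6 rect [603.  68.] [54. 54.] 10.8 top [617.1  70.2] [26. 54.] 10.4 side zmax 57.9
[365. 207.] 264 ztop 44.8 rect [605. -56.] [44. 35.] 20.1 top [614.9 -52.7] [24. 34.] 21.1 side zmax 45.7
[471. 270.] 1410 ztop 54.4 rect [ 444. -328.] [160.  57.] 17.1 top [ 439.5 -327.5] [148.  35.] 19.2 side zmax 56.4
```

View pics/crop1.png

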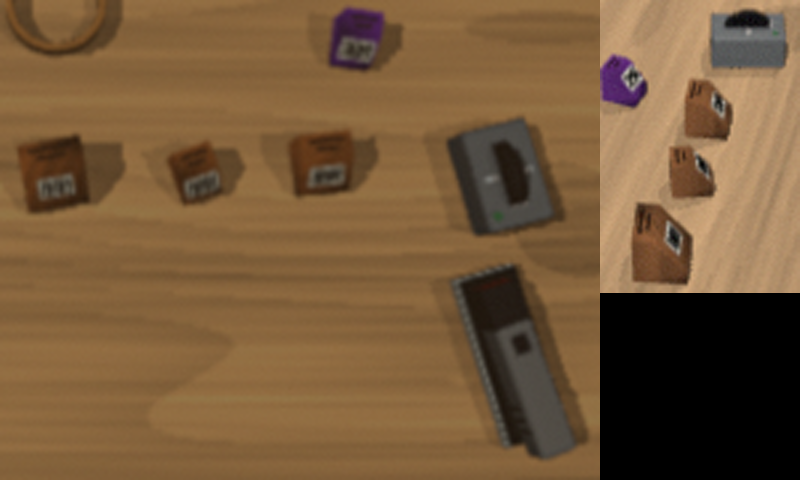

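The crop shows, left to right, block_c at top px (318,207), block_a at (365,207) and block_b at (407,203), all brown. Their measured heights are 56, 44 and 50 mm. The purple wedge at (419,162) is the look-alike and isn't meant. block_d is absent. The dimmer is at (467,208). The scanner is at (471,270), with its black end up and to the left (+x).

```bash
cat >> h.py <<'E'
def down(yaw,pitch=0):  # tool x along world yaw (deg), tool z down; pitch tips tool x downwards
    return R.from_euler("zyx",[yaw,pitch,180],degrees=True)
def cur():
    s=r.sense(); q=s["orientation"]; return s["tool_pos"],R.from_quat([q[1],q[2],q[3],q[0]]),s
def plan(p,rot,N,start=None,show=True):
    """N equal rows taking the tool from start (default: measured pose) to p, rot"""
    p0,R0=start if start else cur()[:2]
    w=(R0.inv()*rot).as_rotvec(); A=sum((R.from_rotvec(w*k/N).as_matrix() for k in range(N)))
    t=np.linalg.solve(A,R0.inv().apply(np.asarray(p,float)-p0))
    row=np.r_[t/10,np.degrees(w)/N/5]
    if show: print(N,"rows",row.round(3).tolist(),"| max",np.linalg.norm(t).round(1),"mm",(np.degrees(np.linalg.norm(w))/N).round(2),"deg")
    return np.asarray(p,float),rot
def rel(c,yaw,d): # point offset d (3) in frame yawed at c
    a=np.radians(yaw); return np.array([c[0]+np.cos(a)*d[0]-np.sin(a)*d[1],c[1]+np.sin(a)*d[0]+np.cos(a)*d[1],c[2]+d[2]])
E
python3 - <<'E'
from h import *
D=[602.5,-320.8,0]
s=plan(rel(D,14,[-11,0,90]),down(14),16)
plan(rel(D,14,[-11,0,66]),down(14),4,start=s)
E
```

```text
16 rows [2.67, -1.81, 0.717, -0.001, 0.0, 0.375] | max 33.0 mm 1.88 deg
4 rows [-0.0, -0.0, 0.6, 0.0, 0.0, 0.0] | max 6.0 mm 0.0 deg
```

>>> step_arm(
  deltas=[
    [[2.67,-1.81,0.717,0,0,0.375],[2.67,-1.81,0.717,0,0,0.375],[2.67,-1.81,0.717,0,0,0.375],[2.67,-1.81,0.717,0,0,0.375],[2.67,-1.81,0.717,0,0,0.375],[2.67,-1.81,0.717,0,0,0.375],[2.67,-1.81,0.717,0,0,0.375],[2.67,-1.81,0.717,0,0,0.375],[2.67,-1.81,0.717,0,0,0.375],[2.67,-1.81,0.717,0,0,0.375],[2.67,-1.81,0.717,0,0,0.375],[2.67,-1.81,0.717,0,0,0.375],[2.67,-1.81,0.717,0,0,0.375],[2.67,-1.81,0.717,0,0,0.375],[2.67,-1.81,0.717,0,0,0.375],[2.67,-1.81,0.717,0,0,0.375],[0,0,0.6,0,0,0],[0,0,0.6,0,0,0],[0,0,0.6,0,0,0]],
  ],
  grip=0,
)

```text
time_s: 2.0
tool_pos: [590.7, -324.4, 72.0]
orientation: [-0.0, 0.993, -0.122, -0.001]
force: [0.1, -0.3, 0.2]
gripper_width: 0.7
grip_force: 0.0
```

```bash
sed -i 's/"zyx"/"ZYX"/' h.py; python3 - <<'E'
from h import *
D=[602.5,-320.8,0]
plan(rel(D,14,[-11,0,66]),down(14),4)
print(down(14,20).as_matrix().round(2))
E
```

```text
4 rows [0.026, -0.025, 0.149, -0.001, 0.003, -1.4] | max 1.5 mm 7.0 deg
[[ 0.91  0.24 -0.33]
 [ 0.23 -0.97 -0.08]
 [-0.34  0.   -0.94]]
```

>>> step_arm(
  deltas=[
    [[0.026,-0.025,0.15,0,0,-1.4],[0.026,-0.025,0.15,0,0,-1.4],[0.026,-0.025,0.15,0,0,-1.4],[0.026,-0.025,0.15,0,0,-1.4],[0,0,0.1,0,0,0],[0,0,0.1,0,0,0],[0,0,0.1,0,0,0],[0,0,0,0,0,0]],
  ],
)

```text
time_s: 2.8
tool_pos: [592.6, -323.3, 63.6]
orientation: [-0.0, 0.993, 0.121, -0.0]
force: [-0.3, -0.1, -0.3]
gripper_width: 0.3
grip_force: 0.0
```

>>> step_arm(
  deltas=[
    [[0,0,0.1,0,0,0],[0,0,0.1,0,0,0],[0,0,0,0,0,0]],
  ],
)

```text
time_s: 3.1
tool_pos: [593.0, -323.3, 62.2]
orientation: [0.0, 0.993, 0.122, 0.0]
force: [-0.9, 0.5, 2.4]
gripper_width: 0.2
grip_force: 1.1
```

>>> step_arm(
  deltas=[
    [[0,0,0.06,0,0,0],[0.2,0,0,0,0,0],[0.2,0,0,0,0,0],[0.2,0,0,0,0,0],[0.2,0,0,0,0,0],[0.2,0,0,0,0,0],[0.2,0,0,0,0,0],[0.2,0,0,0,0,0],[0.2,0,0,0,0,0],[0.2,0,0,0,0,0],[0.2,0,0,0,0,0],[0,0,0,0,0,0]],
  ],
)

```text
time_s: 4.3
tool_pos: [613.0, -318.3, 61.8]
orientation: [0.0, 0.993, 0.122, 0.001]
force: [-0.8, 0.7, 5.9]
gripper_width: 0.1
grip_force: 2.8
```

>>> step_arm(
  deltas=[
    [[0,0,-1,0,0,0],[-4,0,-2,0,0,0],[-4,0,-2,0,0,0],[-4,0,0,0,0,0],[-4,0,0,0,0,0],[0,0,0,0,0,0]],
  ],
)

```text
time_s: 4.9
tool_pos: [453.5, -357.6, 110.8]
orientation: [-0.0, 0.993, 0.12, -0.001]
force: [0.9, 0.6, 0.1]
gripper_width: 0.2
grip_force: 0.0
```

```bash
cat >> h.py <<'E'
def crop2(name,a=None,b=None):
    o=[]
    for n,c in (("top",a),("side",b)):
        if c:
            p,_=shot(n); u0,v0,u1,v1,f=c
            o.append(cv2.resize(p[v0:v1,u0:u1,::-1],None,fx=f,fy=f,interpolation=cv2.INTER_CUBIC))
    H=max(x.shape[0] for x in o); o=[np.pad(x,((0,H-x.shape[0]),(0,0),(0,0))) for x in o]
    cv2.imwrite(name,np.hstack(o)); print(np.hstack(o).shape)
E
python3 - <<'E'
from h import *
crop2("pics/w1.png",(440,180,495,235,7),(335,115,375,150,9))
E
```

```text
(385, 745, 3)
```

View pics/w1.png

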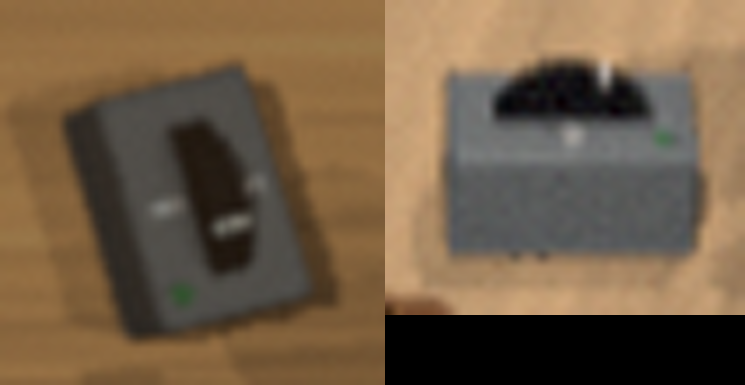

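The thumbwheel's white line is now at top px (473.1,211.9), just short of the marks at (463.5,209.5) and (476.5,206), so world +x is the right way to roll it.

```bash
cat >> h.py <<'E'
DIM=[602.5,-320.8,0]
def wheel():
    p,_=shot("top"); v=p.min(2).astype(int); k=np.zeros(v.shape,bool); k[188:228,447:490]=1
    m=((v>110)&k).astype(np.uint8)
    n,l,st,c=cv2.connectedComponentsWithStats(m)
    for i in range(1,n):
        w=v*(l==i); 
        if st[i,4]<3: continue
        uv=np.array([(w.sum(0)@np.arange(640))/w.sum(),(w.sum(1)@np.arange(400))/w.sum()])
        t=np.radians(np.arange(-70,70,.5)); P=np.array([rel(DIM,14,[32*np.sin(a),0,30+32*np.cos(a)]) for a in t])
        e=np.linalg.norm(proj("top",P)-uv,axis=1); j=e.argmin()
        f=ray("top",[uv],45)[0]-np.array(DIM); a=np.radians(14)
        print("blob",uv.round(1),st[i,4],"deg from top",np.degrees(t[j]).round(1),"px err",e[j].round(1),"| on box top x'",(f[0]*np.cos(a)+f[1]*np.sin(a)).round(1),"y'",(-f[0]*np.sin(a)+f[1]*np.cos(a)).round(1))
E
python3 - <<'E'
from h import *
wheel()
plan(rel(DIM,14,[-11,0,65]),down(14),5)
E
```

```text
5 rows [2.772, -0.005, 0.928, 0.001, -0.001, 0.001] | max 29.2 mm 0.01 deg
```

>>> step_arm(
  deltas=[
    [[2.77,0,0.9,0,0,0],[2.77,0,0.9,0,0,0],[2.77,0,0.9,0,0,0],[2.77,0,0.9,0,0,0],[2.77,0,0.9,0,0,0],[0,0,0.1,0,0,0],[0,0,0.1,0,0,0],[0,0,0.1,0,0,0],[0,0,0,0,0,0]],
  ],
)

```text
time_s: 5.95
tool_pos: [591.0, -323.8, 63.4]
orientation: [0.0, 0.993, 0.122, 0.0]
force: [-0.2, 0.4, -0.2]
gripper_width: 0.8
grip_force: 0.0
```

```bash
sed -i 's/v>110/v>T/; s/def wheel():/def wheel(T=85):/' h.py; python3 - <<'E'
from h import *
im=cv2.imread("pics/w1.png"); print("min-channel at line, mark, mark, box:", [im[v-4:v+4,u-4:u+4].min(2).mean().round() for u,v in ((232,223),(165,207),(255,185),(130,150))])
E
```

```text
min-channel at line, mark, mark, box: [np.float64(95.0), np.float64(114.0), np.float64(89.0), np.float64(73.0)]
```

>>> step_arm(
  deltas=[
    [[0,0,0.1,0,0,0],[0,0,0.1,0,0,0],[0,0,0.05,0,0,0],[0.2,0,0,0,0,0],[0.2,0,0,0,0,0],[0.2,0,0,0,0,0],[0.2,0,0,0,0,0],[0.2,0,0,0,0,0],[0.2,0,0,0,0,0],[0.2,0,0,0,0,0],[0.2,0,0,0,0,0],[0.2,0,0,0,0,0],[0.2,0,0,0,0,0],[0.2,0,0,0,0,0],[0,0,0,0,0,0],[0,0,-1,0,0,0],[-4,0,-2,0,0,0],[-4,0,-2,0,0,0],[-4,0,0,0,0,0],[-4,0,0,0,0,0]],
  ],
)

```text
time_s: 7.95
tool_pos: [456.3, -357.5, 111.6]
orientation: [0.001, 0.992, 0.122, 0.0]
force: [0.1, 0.5, -0.8]
gripper_width: 0.7
grip_force: 0.0
```

```bash
python3 - <<'E'
from h import *
print(cur()[0]); wheel()
crop2("pics/w2.png",(440,180,495,235,7),(335,115,375,150,9))
E
```

```text
[ 456.28378594 -357.514052    111.56347358]
blob [471.3 202.3] 3 deg from top 19.0 px err 1.2 | on box top x' 11.3 y' -9.8
blob [476.5 205.5] 4 deg from top -1.0 px err 5.0 | on box top x' 0.1 y' -20.5
blob [462.9 209.2] 11 deg from top 1.0 px err 9.1 | on box top x' -0.4 y' 17.0
(385, 745, 3)
```

View pics/w2.png

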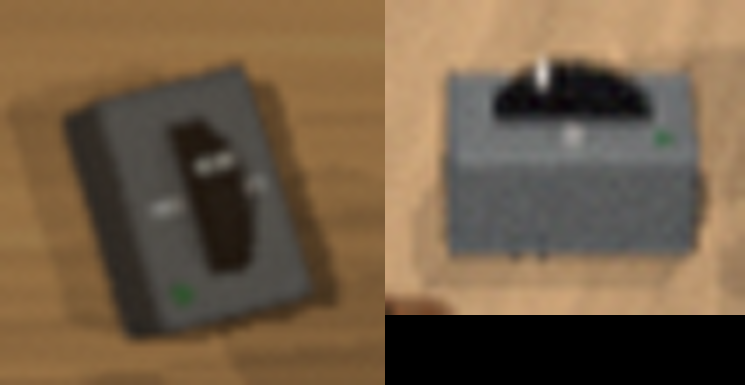

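The line is now at top px (470.6,203.1), about one click past the marks. I'll compute the exact overshoot.

```bash
python3 - <<'E'
from h import *
for uv in ((473.1,211.9),(470.6,203.1)):
    t=np.radians(np.arange(-70,70,.5)); P=np.array([rel(DIM,14,[32*np.sin(a),0,30+32*np.cos(a)]) for a in t])
    e=np.linalg.norm(proj("top",P)-uv,axis=1); print(np.degrees(t[e.argmin()]),e.min().round(2))
wheel(70)
plan(rel(DIM,14,[5,0,66]),down(14),5)
E
```

```text
-24.5 0.36
17.0 0.22
blob [468.4 208.1] 337 deg from top -2.0 px err 3.6 | on box top x' -1.1 y' 2.2
blob [470.5 202.8] 9 deg from top 18.5 px err 0.3 | on box top x' 10.7 y' -7.3
5 rows [3.098, -0.006, 0.898, 0.001, -0.001, -0.002] | max 32.3 mm 0.01 deg
```

>>> step_arm(
  deltas=[
    [[3.1,0,0.9,0,0,0],[3.1,0,0.9,0,0,0],[3.1,0,0.9,0,0,0],[3.1,0,0.9,0,0,0],[3.1,0,0.9,0,0,0],[0,0,0.2,0,0,0],[0,0,0.2,0,0,0],[0,0,0.1,0,0,0],[0,0,0.07,0,0,0],[0,0,0,0,0,0],[-0.2,0,0,0,0,0],[-0.2,0,0,0,0,0],[-0.2,0,0,0,0,0],[-0.2,0,0,0,0,0],[-0.2,0,0,0,0,0],[0,0,0,0,0,0],[0,0,-1,0,0,0],[-4,0,-2,0,0,0],[-4,0,-2,0,0,0],[-4,0,0,0,0,0]],
  ],
)

```text
time_s: 10.15
tool_pos: [481.8, -352.9, 113.7]
orientation: [0.003, 0.992, 0.122, 0.002]
force: [0.0, 0.0, 0.0]
gripper_width: 0.6
grip_force: 0.0
```

```bash
python3 - <<'E'
from h import *
wheel(80); wheel(70)
p,d=shot("top"); np.save("pics/top1d.npy",d); cv2.imwrite("pics/top1.png",p[:,:,::-1])
E
```

```text
blob [474. 207.] 15 deg from top -4.0 px err 2.1 | on box top x' -2.0 y' -12.9
blob [462.9 209.3] 15 deg from top 0.5 px err 9.1 | on box top x' -0.6 y' 17.0
blob [468.6 207.4] 349 deg from top 1.0 px err 3.2 | on box top x' 0.4 y' 1.2
blob [464.3 224.3] 3 deg from top -70.0 px err 9.2 | on box top x' -38.5 y' 24.6
```

```bash
python3 - <<'E'
from h import *
crop2("pics/w3.png",(440,180,495,235,7),(335,115,375,150,9))
W=cloud("top",np.load("pics/top0d.npy")); p=cv2.imread("pics/top0.png")
k=np.zeros(p.shape[:2],bool); k[235:310,445:505]=1
T=W[k&(W[...,2]>47)]; B=W[k&(W[...,2]>12)&(W[...,2]<26)]
for n,X in (("scanner top",T),("rest part",B)):
    q=cv2.minAreaRect(X[:,:2].astype(np.float32)); print(n,len(X),np.round(q[0],1),np.round(q[1],1),round(q[2],1),X[:,2].mean().round(1))
E
```

```text
(385, 745, 3)
scanner top 807 [ 489.  -158.2] [458.1 134.6] 73.4 70.2
rest part 361 [ 446.5 -327. ] [153.9  57.5] 17.1 18.0
```

View pics/w3.png

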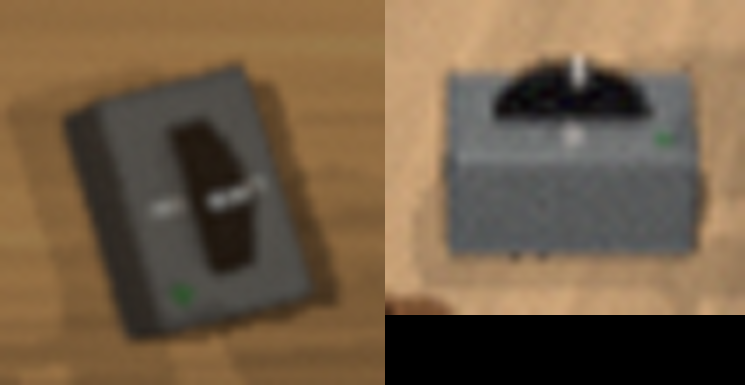

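The line is at top px (472.9,208.1), about 6° short of level, so I'll make one small correction.

```bash
python3 - <<'E'
from h import *
plan(rel(DIM,14,[-2,0,66]),down(14),4)
W=cloud("top",np.load("pics/top0d.npy"))
k=np.zeros(W.shape[:2],bool); k[235:310,445:505]=1; k&=(W[...,0]<530)
for n,lo,hi in (("scanner top",49,62),("rest top",13,25)):
    X=W[k&(W[...,2]>lo)&(W[...,2]<hi)]
    q=cv2.minAreaRect(X[:,:2].astype(np.float32)); print(n,len(X),np.round(q[0],1),np.round(q[1],1),round(q[2],1),X[:,2].mean().round(1))
    if n[0]=="s":
        c=X.mean(0); a=np.linalg.svd((X-c)[:,:2],full_matrices=False)[2][0]; print("mean",c.round(1),"pca deg",np.degrees(np.arctan2(a[1],a[0])).round(1))
E
```

```text
4 rows [3.056, -0.009, 1.112, 0.002, -0.002, 0.0] | max 32.5 mm 0.01 deg
scanner top 747 [ 438.9 -327.7] [149.1  35.3] 19.2 52.2
mean [ 438.7 -327.1   52.2] pca deg -161.5
rest top 339 [ 447.9 -326.5] [150.   57.5] 17.1 18.1
```

>>> step_arm(
  deltas=[
    [[3.06,0,1.1,0,0,0],[3.06,0,1.1,0,0,0],[3.06,0,1.1,0,0,0],[3.06,0,1.1,0,0,0],[0,0,0.2,0,0,0],[0,0,0.2,0,0,0],[0,0,0.1,0,0,0],[0,0,0.05,0,0,0],[0,0,0,0,0,0],[0.17,0,0,0,0,0],[0.17,0,0,0,0,0],[0,0,0,0,0,0],[0,0,-1,0,0,0],[-2,0,-4,0,0,0],[-4,0,-3,0,0,0],[-4,0,0,0,0,0],[-4,0,0,0,0,0]],
  ],
  grip=0,
)

```text
time_s: 12.1
tool_pos: [467.0, -355.6, 142.8]
orientation: [0.002, 0.992, 0.122, 0.001]
force: [0.1, -0.4, 0.2]
gripper_width: 0.4
grip_force: 0.0
```

```bash
python3 - <<'E'
from h import *
wheel(75)
p,d=shot("top")
a=cv2.resize(p[180:235,440:495,::-1],None,fx=7,fy=7,interpolation=cv2.INTER_CUBIC); cv2.imwrite("pics/w4.png",a)
print(r.sense()["force"].round(1))
# scanner grasp: TCP so that grasp point sits at bar mid height 37+; hold slightly behind the middle is not needed
S=[439,-327.5,0]
q=plan(rel(S,19,[0,0,95]),down(19),8)
q=plan(rel(S,19,[0,0,26]),down(19),5,start=q)
# block poses for scan
for n,c,y,lz in (("a",(605,-56),20.5,30),("b",(614,-165),6.4,33),("c",(603,68),10.5,36)):
    print(n, rel([*c,0],y,[-11,0,lz]).round(1))
E
```

```text
blob [474.4 207. ] 20 deg from top -4.0 px err 2.6 | on box top x' -2.1 y' -14.1
blob [462.7 209.3] 19 deg from top 0.5 px err 9.3 | on box top x' -0.6 y' 17.5
[-0.4 -0.2 -0.6]
8 rows [-0.207, -0.424, 0.575, 0.001, 0.002, -0.13] | max 7.4 mm 0.65 deg
5 rows [0.0, -0.0, 1.38, 0.0, 0.0, 0.0] | max 13.8 mm 0.0 deg
a [594.7 -59.9  30. ]
b [ 603.1 -166.2   33. ]
c [592.2  66.   36. ]
```

View pics/w4.png

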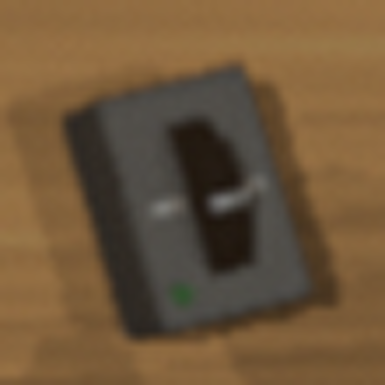

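The line is still at about (473,208.3), so the tip probably didn't press. I'll repeat it with a force check.

```bash
python3 - <<'E'
from h import *
plan(rel(DIM,14,[-2,0,64]),down(14),5); print(cur()[0])
E
```

```text
5 rows [2.81, -0.011, 1.538, 0.001, 0.003, -0.008] | max 32.0 mm 0.04 deg
[ 464.34619078 -355.49241499  141.01693036]
```

>>> step_arm(
  deltas=[
    [[2.81,0,1.54,0,0,0],[2.81,0,1.54,0,0,0],[2.81,0,1.54,0,0,0],[2.81,0,1.54,0,0,0],[2.81,0,1.54,0,0,0],[0,0,0.1,0,0,0],[0,0,0.1,0,0,0],[0,0,0.05,0,0,0],[0,0,0,0,0,0],[0,0,0,0,0,0]],
  ],
)

```text
time_s: 13.2
tool_pos: [604.3, -320.6, 62.1]
orientation: [0.0, 0.993, 0.122, 0.001]
force: [0.9, 1.8, 5.7]
gripper_width: 0.4
grip_force: 2.7
```

>>> step_arm(
  deltas=[
    [[0.15,0,0,0,0,0],[0.15,0,0,0,0,0],[0.1,0,0,0,0,0],[0,0,0,0,0,0],[0,0,0,0,0,0]],
  ],
)

```text
time_s: 13.7
tool_pos: [607.8, -319.7, 62.1]
orientation: [0.0, 0.993, 0.122, 0.0]
force: [-1.2, 2.0, 5.5]
gripper_width: 0.4
grip_force: 3.1
```

>>> step_arm(
  deltas=[
    [[0,0,-1,0,0,0],[0,0,-4,0,0,0],[-4,0,-3,0,0,0],[-4,0,0,0,0,0],[-4,0,0,0,0,0],[-2,0,0,0,0,0],[0,0,0,0,0,0],[0,0,0,0,0,0]],
  ],
)

```text
time_s: 14.5
tool_pos: [472.2, -353.5, 141.2]
orientation: [0.0, 0.993, 0.122, 0.0]
force: [-0.3, 0.9, 0.0]
gripper_width: 0.2
grip_force: 0.0
```

```bash
python3 - <<'E'
from h import *
crop2("pics/w5.png",(440,180,495,235,7),(335,115,375,150,9))
S=[439,-327.5,0]; print(cur()[0])
q=plan(rel(S,19,[0,0,95]),down(19),8)
q=plan(rel(S,19,[0,0,18]),down(19),5,start=q)
E
```

```text
(385, 745, 3)
[ 473.05549491 -353.15147142  141.04560975]
8 rows [-0.319, -0.427, 0.575, 0.0, -0.0, -0.123] | max 7.8 mm 0.62 deg
5 rows [0.0, -0.0, 1.54, 0.0, 0.0, 0.0] | max 15.4 mm 0.0 deg
```

View pics/w5.png

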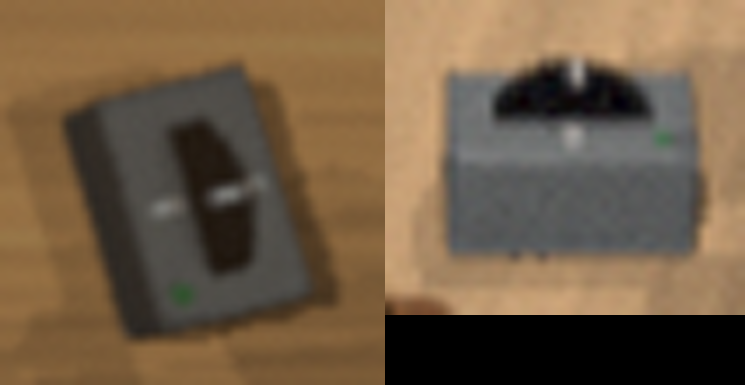

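```bash
python3 - <<'E'
from h import *
for n,o,f,off in (("top",(440,180),7,0),("side",(335,115),9,385)):
    for l,P in (("top0",[0,0,62]),("+10deg",[5.6,0,61.5]),("mark+",[0,17,45]),("mark-",[0,-17,45])):
        u=(proj(n,rel(DIM,14,P))[0]-o+.5)*f; print(n,l,(u+[off,0]).round(1))
E
```

```text
top top0 [225.3 190.5]
top +10deg [220.3 175.6]
top mark+ [163.4 206.8]
top mark- [250.2 184.7]
side top0 [574.9  72.6]
side +10deg [559.2  73.8]
side mark+ [574.8 138.7]
side mark- [572.1  88.7]
```

The line is now level with the marks (within about 2°), so the lamp is at 4 clicks. Next I'll pick up the scanner.

>>> step_arm(
  deltas=[
    [[-0.32,-0.43,0.57,0,0,-0.12],[-0.32,-0.43,0.57,0,0,-0.12],[-0.32,-0.43,0.57,0,0,-0.12],[-0.32,-0.43,0.57,0,0,-0.12],[-0.32,-0.43,0.57,0,0,-0.12],[-0.32,-0.43,0.57,0,0,-0.12],[-0.32,-0.43,0.57,0,0,-0.12],[-0.32,-0.43,0.57,0,0,-0.12],[0,0,0,0,0,0],[0,0,1.4,0,0,0],[0,0,1.4,0,0,0],[0,0,1.4,0,0,0],[0,0,1.4,0,0,0],[0,0,1.4,0,0,0],[0,0,0,0,0,0]],
  ],
  grip=8,
)

```text
time_s: 16.1
tool_pos: [436.9, -325.9, 22.5]
orientation: [-0.002, 0.987, 0.164, -0.001]
force: [-0.2, -0.6, -0.7]
gripper_width: 79.9
grip_force: 0.0
```

>>> step_arm(
  deltas=[
    [[0,0,0,0,0,0],[0,0,0,0,0,0],[0,0,0,0,0,0],[0,0,0,0,0,0],[0,0,0,0,0,0],[0,0,0,0,0,0]],
  ],
  grip=2.5,
  grip_force=45,
)

```text
time_s: 16.7
tool_pos: [438.4, -327.6, 25.6]
orientation: [0.0, 0.987, 0.164, 0.0]
force: [-0.3, -0.1, 0.2]
gripper_width: 35.5
grip_force: 0.4
```

>>> step_arm(
  deltas=[
    [[0,0,0,0,0,0],[0,0,0,0,0,0],[0,0,-1,0,0,0],[0,0,-2,0,0,0],[0,0,-2,0,0,0],[0,0,-2,0,0,0],[0,0,-2,0,0,0],[0,0,-1,0,0,0],[0,0,0,0,0,0],[0,0,0,0,0,0]],
  ],
)

```text
time_s: 17.7
tool_pos: [437.8, -326.9, 124.6]
orientation: [-0.001, 0.987, 0.164, -0.0]
force: [0.0, 0.3, -1.8]
gripper_width: 34.0
grip_force: 45.0
```

```bash
cat >> h.py <<'E'
def blocks(n="top"):
    """brown blocks (and anything 35..70 high) seen from above: poses from the flat tops and outlines"""
    p,d=shot(n); W=cloud(n,d); hsv=cv2.cvtColor(p,cv2.COLOR_RGB2HSV)
    m=((W[...,2]>7)&(W[...,2]<66)).astype(np.uint8); m[:130]=0
    k,l,st,c=cv2.connectedComponentsWithStats(m)
    for i in range(1,k):
        if not 150<st[i,4]<700: continue
        P=W[l==i]; zt=np.percentile(P[:,2],95); T=P[P[:,2]>zt-4]
        if zt<35: continue
        q=cv2.minAreaRect(P[:,:2].astype(np.float32)); t=cv2.minAreaRect(T[:,:2].astype(np.float32))
        print(c[i].round(),"hue",np.median(hsv[l==i][:,0]),"ztop",zt.round(1),"rect",np.round(q[0],1),np.round(q[1]),round(q[2],1),"top",np.round(t[0],1),np.round(t[1]),round(t[2],1))
def scan(lab,yaw,pitch,N,dist=70,g=18.8,zoff=0,z0=None):
    """TCP pose that holds the scanner (gripped at its middle, axis zoff mm beyond the grasp point) aimed at lab"""
    rot=down(yaw,pitch); b=rot.apply([1,0,0]); zt=rot.apply([0,0,1])
    mid=np.asarray(lab,float)-b*(dist+75); tcp=mid+zt*(g-zoff)
    print("tcp",tcp.round(1)); return tcp,rot
E
python3 - <<'E'
from h import *
blocks()
t,rot=scan([594.7,-59.9,30],20.5,25,1,zoff=6)
q=plan(t+[-20,-10,30],rot,16); plan(t,rot,4,start=q)
E
```

```text
[235. 147.] hue 16.0 ztop 62.6 rect [755.1 278.4] [30. 71.] 35.5 top [755.  278.7] [29. 71.] 36.5
[418. 162.] hue 149.0 ztop 44.9 rect [ 722.9 -198.1] [35. 46.] 81.7 top [ 733.  -200.2] [34. 25.] 82.3
[250. 168.] hue 16.0 ztop 63.5 rect [707.1 244. ] [89. 20.] 89.6 top [704.6 242.2] [13. 81.] 0.5
[407. 203.] hue 13.0 ztop 50.5 rect [ 613.9 -165.2] [49. 43.] 7.1 top [ 625.5 -164.2] [26. 42.] 7.7
[318. 207.] hue 13.0 ztop 56.6 rect [603.4  67.9] [54. 54.] 10.8 top [617.5  70.5] [25. 54.] 10.8
[365. 207.] hue 14.0 ztop 44.8 rect [605.4 -55.9] [44. 35.] 20.7 top [614.5 -52.6] [24. 34.] 20.7
[158. 220.] hue 13.0 ztop 62.5 rect [569.7 479.8] [27. 60.] 81.6 top [567.3 477.6] [19. 55.] 76.1
tcp [ 466.5 -107.8   79.7]
16 rows [0.503, -1.211, -0.011, -0.006, -0.312, -0.02] | max 13.1 mm 1.56 deg
4 rows [0.821, -0.059, 0.445, 0.0, 0.0, 0.0] | max 9.4 mm 0.0 deg
```

>>> step_arm(
  deltas=[
    [[0.5,-1.21,0,0,-0.312,-0.02],[0.5,-1.21,0,0,-0.312,-0.02],[0.5,-1.21,0,0,-0.312,-0.02],[0.5,-1.21,0,0,-0.312,-0.02],[0.5,-1.21,0,0,-0.312,-0.02],[0.5,-1.21,0,0,-0.312,-0.02],[0.5,-1.21,0,0,-0.312,-0.02],[0.5,-1.21,0,0,-0.312,-0.02],[0.5,-1.21,0,0,-0.312,-0.02],[0.5,-1.21,0,0,-0.312,-0.02],[0.5,-1.21,0,0,-0.312,-0.02],[0.5,-1.21,0,0,-0.312,-0.02],[0.5,-1.21,0,0,-0.312,-0.02],[0.5,-1.21,0,0,-0.312,-0.02],[0.5,-1.21,0,0,-0.312,-0.02],[0.5,-1.21,0,0,-0.312,-0.02],[0,0,0,0,0,0]],
  ],
)

```text
time_s: 19.45
tool_pos: [445.8, -117.4, 107.8]
orientation: [0.034, 0.96, 0.175, -0.214]
force: [0.3, -1.3, -1.2]
gripper_width: 33.7
grip_force: 45.0
```

```bash
python3 - <<'E'
from h import *
p,R0,s=cur(); print(p.round(1),R0.as_matrix()[:,0].round(3),s["gripper_width"],s["joint_positions"].round(2))
t,rot=scan([594.7,-59.9,30],20.5,25,1,zoff=7.4); plan(t,rot,5)
crop2("pics/s1.png",(330,180,450,290,4))
# scanner outline seen from the top: dark/grey bar top points
P,d=shot("top"); W=cloud("top",d)
E
```

```text
[ 445.8 -117.4  107.8] [ 0.847  0.321 -0.424] 33.67554997823256 [-0.34  0.19  1.87 -0.27  1.44  0.96]
tcp [ 467.1 -107.6   80.9]
5 rows [0.65, -0.031, 0.289, -0.018, 0.004, 0.008] | max 7.1 mm 0.1 deg
(440, 480, 3)
```

View pics/s1.png

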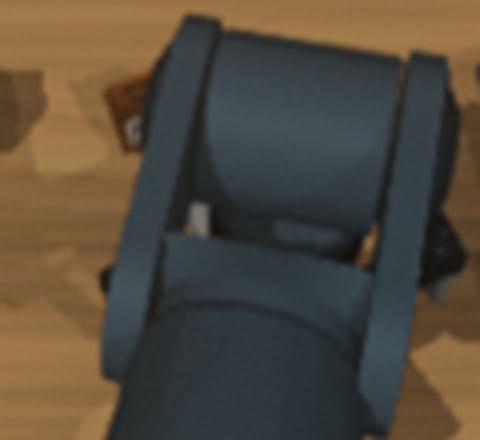

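The wrist hides most of the scene from above, with block_a's label just visible at about px (363,213). I'll rely on the arm's measured pose and check it in the side view.

>>> step_arm(
  deltas=[
    [[0.65,-0.03,0.29,0,0,0],[0.65,-0.03,0.29,0,0,0],[0.65,-0.03,0.29,0,0,0],[0.65,-0.03,0.29,0,0,0],[0.65,-0.03,0.29,0,0,0],[0,0,0,0,0,0],[0,0,0,0,0,0],[0,0,0,0,0,0]],
  ],
)

```text
time_s: 20.35
tool_pos: [468.0, -109.2, 82.9]
orientation: [0.035, 0.961, 0.173, -0.213]
force: [0.4, 0.6, -1.2]
gripper_width: 33.6
grip_force: 45.0
```

```bash
python3 - <<'E'
from h import *
p,R0,s=cur(); M=R0.as_matrix(); mid=p-M[:,2]*(18.8-7.4); w=mid+75*M[:,0]; L=np.array([594.7,-59.9,30])
k=(L-w)@M[:,0]; print("dist",k.round(1),"miss",(L-w-k*M[:,0]).round(1))
print("pred window px",proj("side",w),proj("side",w+M@[0,17,-17]),"label",proj("side",L),"mid",proj("side",mid))
crop2("pics/s2.png",None,(300,110,460,210,5))
E
```

```text
dist 70.6 miss [-1.5  1.4 -1.8]
pred window px [[360.71413301 168.9152027 ]] [[357.47354525 161.0116513 ]] label [[338.16276665 179.69750449]] mid [[385.70152568 158.14435609]]
(500, 800, 3)
```

View pics/s2.png

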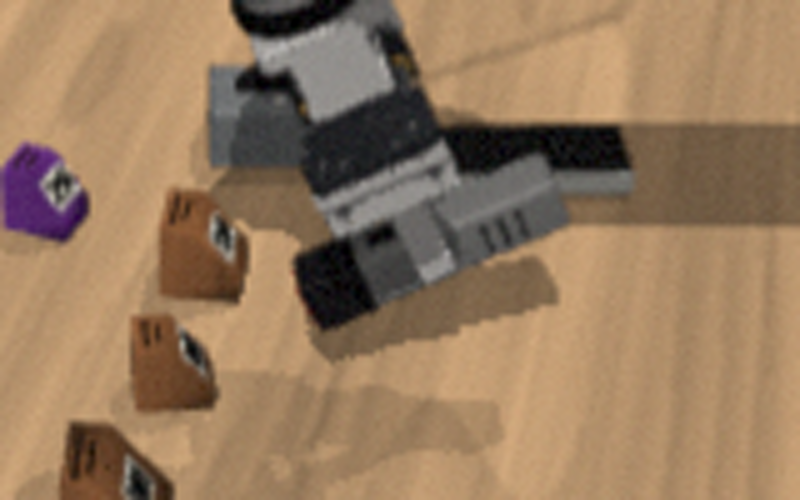

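The side view shows the scanner's window at px (362,169), pitched down towards block_a's label at px (338,179.5). Both match the prediction. I'll nudge the aim and hold.

>>> step_arm(
  deltas=[
    [[0,-0.15,0.15,0,0,0],[0,0,0,0,0,0],[0,0,0,0,0,0],[0,0,0,0,0,0],[0,0,0,0,0,0],[0,0,0,0,0,0],[0,0,0,0,0,0],[0,0,0,0,0,0],[0,0,0,0,0,0],[0,0,0,0,0,0],[0,0,0,0,0,0],[0,0,0,0,0,0],[0,0,0,0,0,0],[0,0,0,0,0,0],[0,0,0,0,0,0],[0,0,0,0,0,0],[0,0,0,0,0,0],[0,0,0,0,0,0],[0,0,0,0,0,0]],
  ],
)

```text
time_s: 22.3
tool_pos: [466.8, -108.0, 81.4]
orientation: [0.035, 0.961, 0.173, -0.213]
force: [-0.4, -0.2, -1.2]
gripper_width: 33.9
grip_force: 45.0
```

```bash
cat >> h.py <<'E'
def aim(L):
    p,R0,s=cur(); M=R0.as_matrix(); mid=p-M[:,2]*(18.8-7.4); w=mid+75*M[:,0]; L=np.array(L)
    k=(L-w)@M[:,0]; print("dist",k.round(1),"miss",(L-w-k*M[:,0]).round(1),"in tool cm",((M.T@(L-w)-[70,0,0])/10).round(2),"pitch/yaw",np.degrees([np.arcsin(-M[2,0]),np.arctan2(M[1,0],M[0,0])]).round(1),"width",s["gripper_width"].round(1))
E
python3 - <<'E'
from h import *
aim([594.7,-59.9,30])
# block b: re-measure from the side cloud around its place, then go
P,d=shot("side"); S=cloud("side",d)
for n,c,z in (("a",(605,-56),44),("b",(614,-165),50),("c",(603,68),56)):
    X=S[(np.hypot(S[...,0]-c[0],S[...,1]-c[1])<45)&(S[...,2]>z-4)&(S[...,2]<z+5)&(d>0)]
    print(n,len(X),[np.round(v,1) for v in cv2.minAreaRect(X[:,:2].astype(np.float32))] if len(X)>5 else None)
lab=rel([613.9,-165.1,0],7,[-11,0,33]); t,rot=scan(lab,7,25,1,zoff=7.4); print(lab)
q=plan(t+[-50,5,25],rot,10); plan(t,rot,5,start=q)
E
```

```text
Traceback (most recent call last):
  File "h.py", line 73, in aim
    k=(L-w)@M[:,0]; print("dist",k.round(1),"miss",(L-w-k*M[:,0]).round(1),"in tool cm",((M.T@(L-w)-[70,0,0])/10).round(2),"pitch/yaw",np.degrees([np.arcsin(-M[2,0]),np.arctan2(M[1,0],M[0,0])]).round(1),"width",s["gripper_width"].round(1))
                                                                                                                                                                                                                   ^^^^^^^^^^^^^^^^^^^^^^^^
AttributeError: 'float' object has no attribute 'round'
```

```bash
sed -i 's/s\["gripper_width"\].round(1)/round(s["gripper_width"],1)/' h.py
python3 - <<'E'
from h import *
aim([594.7,-59.9,30])
P,d=shot("side"); S=cloud("side",d)
for n,c,z in (("a",(605,-56),44),("b",(614,-165),50),("c",(603,68),56)):
    X=S[(np.hypot(S[...,0]-c[0],S[...,1]-c[1])<45)&(S[...,2]>z-4)&(S[...,2]<z+5)&(d>0)]
    print(n,len(X),[np.round(v,1) for v in cv2.minAreaRect(X[:,:2].astype(np.float32))] if len(X)>5 else None)
lab=rel([613.9,-165.1,0],7,[-11,0,33]); t,rot=scan(lab,7,25,1,zoff=7.4); print(lab)
q=plan(t+[-50,5,25],rot,10); plan(t,rot,5,start=q)
E
```

```text
dist 70.6 miss [-0.2  0.2 -0.3] in tool cm [ 0.06 -0.02  0.04] pitch/yaw [25.  20.5] width 33.9
a 78 [array([614.5, -52.3]), array([25.4, 36.4]), np.float64(24.5)]
b 81 [array([ 626.1, -162.5]), array([25.3, 45.2]), np.float64(7.3)]
c 147 [array([618.1,  71.1]), array([25.6, 59.6]), np.float64(15.7)]
tcp [ 467.8 -183.    83.9]
[ 602.98199233 -166.44056278   33.        ]
10 rows [-0.707, 0.557, 0.023, 0.107, -0.0, 0.245] | max 9.0 mm 1.34 deg
5 rows [1.1, 0.221, 0.039, 0.0, 0.0, 0.0] | max 11.2 mm 0.0 deg
```

>>> step_arm(
  deltas=[
    [[-0.7,0.56,0.02,0.107,0,0.245],[-0.7,0.56,0.02,0.107,0,0.245],[-0.7,0.56,0.02,0.107,0,0.245],[-0.7,0.56,0.02,0.107,0,0.245],[-0.7,0.56,0.02,0.107,0,0.245],[-0.7,0.56,0.02,0.107,0,0.245],[-0.7,0.56,0.02,0.107,0,0.245],[-0.7,0.56,0.02,0.107,0,0.245],[-0.7,0.56,0.02,0.107,0,0.245],[-0.7,0.56,0.02,0.107,0,0.245],[1.1,0.22,0.04,0,0,0],[1.1,0.22,0.04,0,0,0],[1.1,0.22,0.04,0,0,0],[1.1,0.22,0.04,0,0,0],[1.1,0.22,0.04,0,0,0],[0,0,0,0,0,0],[0,0,0,0,0,0],[0,0,0,0,0,0]],
  ],
)

```text
time_s: 24.15
tool_pos: [468.4, -183.0, 84.0]
orientation: [0.013, 0.974, 0.06, -0.216]
force: [-0.4, -0.0, -0.9]
gripper_width: 33.6
grip_force: 45.0
```

```bash
python3 - <<'E'
from h import *
aim([603,-166.4,33])
P,d=shot("side"); S=cloud("side",d)
for n,c,z in (("a",(605,-56),44),("b",(614,-165),50),("c",(603,68),56)):
    X=S[(np.hypot(S[...,0]-c[0],S[...,1]-c[1])<45)&(S[...,2]>z-4)&(S[...,2]<z+5)&(d>0)]
    print(n,len(X),[np.round(v,1) for v in cv2.minAreaRect(X[:,:2].astype(np.float32))] if len(X)>5 else None)
E
```

```text
dist 69.4 miss [-0.1 -0.1 -0.2] in tool cm [-0.06  0.    0.03] pitch/yaw [25.  7.] width 33.6
a 79 [array([613.7, -51.2]), array([26. , 37.5]), np.float64(23.1)]
b 79 [array([ 625.9, -162.9]), array([25.7, 51.7]), np.float64(7.5)]
c 145 [array([617.1,  70.1]), array([26.6, 58.3]), np.float64(11.4)]
```

>>> step_arm(
  deltas=[
    [[0,0,0,0,0,0],[0,0,0,0,0,0],[0,0,0,0,0,0],[0,0,0,0,0,0],[0,0,0,0,0,0],[0,0,0,0,0,0],[0,0,0,0,0,0],[0,0,0,0,0,0],[0,0,0,0,0,0],[0,0,0,0,0,0],[0,0,0,0,0,0],[0,0,0,0,0,0],[0,0,0,0,0,0],[0,0,0,0,0,0],[0,0,0,0,0,0],[0,0,0,0,0,0],[0,0,0,0,0,0]],
  ],
)

```text
time_s: 25.9
tool_pos: [468.5, -183.0, 83.9]
orientation: [0.013, 0.974, 0.06, -0.216]
force: [0.1, -0.3, -1.3]
gripper_width: 33.8
grip_force: 45.0
```

```bash
python3 - <<'E'
from h import *
aim([603,-166.4,33])
P,d=shot("side"); S=cloud("side",d)
for n,c,z in (("c",(603,68),56),):
    X=S[(np.hypot(S[...,0]-c[0],S[...,1]-c[1])<60)&(S[...,2]>z-4)&(S[...,2]<z+5)&(d>0)]
    print(n,len(X),[np.round(v,1) for v in cv2.minAreaRect(X[:,:2].astype(np.float32))] if len(X)>5 else None)
lab=rel([603.4,68,0],10.8,[-11,0,36]); t,rot=scan(lab,10.8,25,1,zoff=7.4); print(lab)
q=plan(t+[-50,-10,25],rot,14); plan(t,rot,5,start=q)
E
```

```text
dist 69.3 miss [-0.1  0.1 -0.2] in tool cm [-0.07 -0.01  0.02] pitch/yaw [25.  7.] width 33.8
c 151 [array([617.3,  69.4]), array([26.4, 56.7]), np.float64(10.0)]
tcp [458.8  40.4  86.9]
[592.59484024  65.93880554  36.        ]
14 rows [-0.256, -1.572, -0.101, -0.023, -0.0, -0.049] | max 16.0 mm 0.27 deg
5 rows [1.136, -0.009, 0.022, 0.0, 0.0, 0.0] | max 11.4 mm 0.0 deg
```

>>> step_arm(
  deltas=[
    [[-0.26,-1.57,-0.1,-0.023,0,-0.049],[-0.26,-1.57,-0.1,-0.023,0,-0.049],[-0.26,-1.57,-0.1,-0.023,0,-0.049],[-0.26,-1.57,-0.1,-0.023,0,-0.049],[-0.26,-1.57,-0.1,-0.023,0,-0.049],[-0.26,-1.57,-0.1,-0.023,0,-0.049],[-0.26,-1.57,-0.1,-0.023,0,-0.049],[-0.26,-1.57,-0.1,-0.023,0,-0.049],[-0.26,-1.57,-0.1,-0.023,0,-0.049],[-0.26,-1.57,-0.1,-0.023,0,-0.049],[-0.26,-1.57,-0.1,-0.023,0,-0.049],[-0.26,-1.57,-0.1,-0.023,0,-0.049],[-0.26,-1.57,-0.1,-0.023,0,-0.049],[-0.26,-1.57,-0.1,-0.023,0,-0.049],[0,0,0,0,0,0],[0,0,0,0,0,0]],
  ],
)

```text
time_s: 27.55
tool_pos: [408.3, 30.2, 112.1]
orientation: [0.021, 0.972, 0.092, -0.215]
force: [0.9, -0.9, -1.5]
gripper_width: 34.1
grip_force: 45.0
```

```bash
python3 - <<'E'
from h import *
P,d=shot("side"); S=cloud("side",d)
for n,c,z in (("a",(605,-56),44),("b",(614,-165),50),("c",(603,68),56)):
    X=S[(np.hypot(S[...,0]-c[0],S[...,1]-c[1])<60)&(S[...,2]>z-4)&(S[...,2]<z+5)&(d>0)]
    print(n,len(X),[np.round(v,1) for v in cv2.minAreaRect(X[:,:2].astype(np.float32))] if len(X)>5 else None)
t,rot=scan([592.6,65.9,36],10.8,25,1,zoff=7.4); plan(t,rot,5)
print(r.sense()["gripper_width"])
E
```

```text
a 80 [array([613.6, -52. ]), array([26.1, 36.4]), np.float64(22.4)]
b 79 [array([ 624.6, -163. ]), array([27. , 46.4]), np.float64(7.3)]
c 147 [array([617.5,  70. ]), array([25.6, 59.6]), np.float64(11.4)]
tcp [458.8  40.4  86.9]
5 rows [1.145, -0.018, 0.02, 0.001, -0.001, 0.0] | max 11.5 mm 0.0 deg
33.40506553235761
```

>>> step_arm(
  deltas=[
    [[1.14,-0.02,0.02,0,0,0],[1.14,-0.02,0.02,0,0,0],[1.14,-0.02,0.02,0,0,0],[1.14,-0.02,0.02,0,0,0],[1.14,-0.02,0.02,0,0,0],[0,0,0,0,0,0],[0,0,0,0,0,0],[0,0,0,0,0,0],[0,0,0,0,0,0],[0,0,0,0,0,0],[0,0,0,0,0,0],[0,0,0,0,0,0],[0,0,0,0,0,0],[0,0,0,0,0,0],[0,0,0,0,0,0],[0,0,0,0,0,0],[0,0,0,0,0,0],[0,0,0,0,0,0],[0,0,0,0,0,0],[0,0,0,0,0,0]],
  ],
)

```text
time_s: 29.6
tool_pos: [458.4, 40.6, 87.0]
orientation: [0.02, 0.972, 0.092, -0.215]
force: [-0.5, 0.1, -1.6]
gripper_width: 33.4
grip_force: 45.0
```

```bash
python3 - <<'E'
from h import *
aim([592.6,65.9,36])
p,d=shot("side"); cv2.imwrite("pics/s3.png",cv2.resize(p[100:220,280:460,::-1],None,fx=4,fy=4,interpolation=cv2.INTER_CUBIC))
P0,R0,_=cur(); M=R0.as_matrix(); mid=P0-M[:,2]*11.4
print("window",proj("side",mid+75*M[:,0]),"rear",proj("side",mid-75*M[:,0]),"label",proj("side",[592.6,65.9,36]))
S=cloud("side",d); X=S[(np.hypot(S[...,0]-447,S[...,1]+327)<110)&(S[...,2]>12)&(S[...,2]<27)&(d>0)]
print("rest",len(X),[np.round(v,1) for v in cv2.minAreaRect(X[:,:2].astype(np.float32))])
E
```

```text
dist 70.4 miss [ 0.1 -0.3  0.1] in tool cm [ 0.04  0.03 -0.01] pitch/yaw [25.  10.8] width 33.4
window [[352.05729197 199.84288274]] rear [[408.81797827 182.64107779]] label [[327.16843528 207.27151931]]
rest 537 [array([ 449.7, -328.8]), array([150.8,  64.8]), np.float64(16.0)]
```

View pics/s3.png

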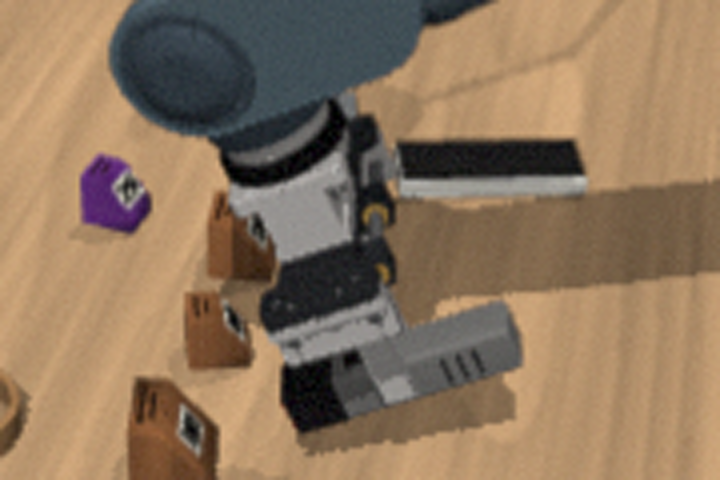

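The side view shows the window at px (353,200), aimed at block_c's label at (328,207), with the rest empty at about (402,142). Next I'll lay the scanner back.

```bash
python3 - <<'E'
from h import *
P,d=shot("top"); W=cloud("top",d)
X=W[(np.hypot(W[...,0]-447,W[...,1]+327)<100)&(W[...,2]>13)&(W[...,2]<27)&(d>0)]
c=[np.round(v,1) for v in cv2.minAreaRect(X[:,:2].astype(np.float32))]; print("rest",len(X),c,X[:,2].mean())
C=[448,-327,0]
q=plan(rel(C,17,[0,0,110]),down(17),20); plan(rel(C,17,[0,0,32]),down(17),8,start=q)
E
```

```text
rest 1210 [array([ 448.3, -327.2]), array([149.6,  57.8]), np.float64(16.3)] 18.175221778283106
20 rows [-0.506, 1.773, -0.008, -0.014, 0.25, -0.061] | max 18.4 mm 1.29 deg
8 rows [0.0, -0.0, 0.975, 0.0, 0.0, 0.0] | max 9.8 mm 0.0 deg
```

>>> step_arm(
  deltas=[
    [[-0.5,1.77,0,-0.014,0.25,-0.06],[-0.5,1.77,0,-0.014,0.25,-0.06],[-0.5,1.77,0,-0.014,0.25,-0.06],[-0.5,1.77,0,-0.014,0.25,-0.06],[-0.5,1.77,0,-0.014,0.25,-0.06],[-0.5,1.77,0,-0.014,0.25,-0.06],[-0.5,1.77,0,-0.014,0.25,-0.06],[-0.5,1.77,0,-0.014,0.25,-0.06],[-0.5,1.77,0,-0.014,0.25,-0.06],[-0.5,1.77,0,-0.014,0.25,-0.06],[-0.5,1.77,0,-0.014,0.25,-0.06],[-0.5,1.77,0,-0.014,0.25,-0.06],[-0.5,1.77,0,-0.014,0.25,-0.06],[-0.5,1.77,0,-0.014,0.25,-0.06],[-0.5,1.77,0,-0.014,0.25,-0.06],[-0.5,1.77,0,-0.014,0.25,-0.06],[-0.5,1.77,0,-0.014,0.25,-0.06],[-0.5,1.77,0,-0.014,0.25,-0.06],[-0.5,1.77,0,-0.014,0.25,-0.06],[-0.5,1.77,0,-0.014,0.25,-0.06]],
  ],
)

```text
time_s: 31.7
tool_pos: [448.2, -326.7, 108.2]
orientation: [0.0, 0.989, 0.147, 0.0]
force: [-0.3, 0.2, -2.1]
gripper_width: 34.0
grip_force: 45.0
```

>>> step_arm(
  deltas=[
    [[0,0,0,0,0,0],[0,0,0,0,0,0],[0,0,0,0,0,0]],
  ],
)

```text
time_s: 32.0
tool_pos: [448.4, -325.3, 108.0]
orientation: [0.0, 0.989, 0.147, -0.0]
force: [0.8, -0.0, -1.5]
gripper_width: 33.8
grip_force: 45.0
```

```bash
python3 - <<'E'
from h import *
C=[448,-327,0]; p,R0,s=cur(); print(p.round(1),s["gripper_width"],s["time_s"])
plan(rel(C,16.6,[0,0,34]),down(16.6),8)
P,d=shot("side"); M=R0.as_matrix(); mid=p-M[:,2]*11.4; S=cloud("side",d)
X=S[(np.hypot(S[...,0]-mid[0],S[...,1]-mid[1])<95)&(S[...,2]>80)&(S[...,2]<mid[2]+10)&(d>0)]
e=(X-mid)@M; print("scanner extent along/across/up tool",e.min(0).round(1),e.max(0).round(1))
E
```

```text
[ 448.4 -325.3  108. ] 33.80384658959058 32.0
8 rows [-0.011, 0.019, 0.925, 0.0, 0.0, 0.009] | max 9.3 mm 0.04 deg
scanner extent along/across/up tool [-72.8 -32.8  -9.8] [75.9  6.4 18.1]
```

>>> step_arm(
  deltas=[
    [[0,0.02,0.92,0,0,0],[0,0.02,0.92,0,0,0],[0,0.02,0.92,0,0,0],[0,0.02,0.92,0,0,0],[0,0.02,0.92,0,0,0],[0,0.02,0.92,0,0,0],[0,0.02,0.92,0,0,0],[0,0.02,0.92,0,0,0],[0,0,0.3,0,0,0],[0,0,0.3,0,0,0],[0,0,0,0,0,0],[0,0,0,0,0,0],[0,0,0,0,0,0]],
  ],
)

```text
time_s: 33.35
tool_pos: [449.3, -328.1, 29.2]
orientation: [0.001, 0.989, 0.147, 0.001]
force: [0.1, 0.1, -1.9]
gripper_width: 34.3
grip_force: 45.0
```

>>> step_arm(
  deltas=[
    [[0,0,0.1,0,0,0],[0,0,0.1,0,0,0],[0,0,0.1,0,0,0],[0,0,0,0,0,0],[0,0,0,0,0,0]],
  ],
)

```text
time_s: 33.85
tool_pos: [449.0, -327.7, 25.6]
orientation: [0.0, 0.989, 0.147, 0.0]
force: [0.3, -0.3, -1.6]
gripper_width: 33.7
grip_force: 45.0
```

>>> step_arm(
  deltas=[
    [[0,0,0.1,0,0,0],[0,0,0.05,0,0,0],[0,0,0,0,0,0],[0,0,0,0,0,0]],
  ],
)

```text
time_s: 34.25
tool_pos: [449.0, -327.8, 25.6]
orientation: [0.0, 0.989, 0.147, -0.0]
force: [-4.3, 3.6, 8.7]
gripper_width: 33.6
grip_force: 45.0
```

Contact made. I'll release, rise, and then measure the blocks and the tray.

>>> step_arm(
  deltas=[
    [[0,0,0,0,0,0],[0,0,0,0,0,0],[0,0,0,0,0,0],[0,0,0,0,0,0],[0,0,-1,0,0,0],[0,0,-3,0,0,0],[0,0,-4,0,0,0],[0,0,-4,0,0,0],[-2,0,-2,0,0,0],[-2,0,0,0,0,0],[0,0,0,0,0,0]],
  ],
  grip=8,
  grip_force=20,
)

```text
time_s: 35.35
tool_pos: [409.9, -340.2, 165.8]
orientation: [0.002, 0.989, 0.146, 0.001]
force: [0.0, -0.0, 0.8]
gripper_width: 80.1
grip_force: 0.0
```

```bash
python3 - <<'E'
from h import *
blocks()
P,d=shot("side"); S=cloud("side",d)
X=S[(np.hypot(S[...,0]-448,S[...,1]+327)<95)&(S[...,2]>47)&(S[...,2]<60)&(d>0)]
print("scanner",len(X),[np.round(v,1) for v in cv2.minAreaRect(X[:,:2].astype(np.float32))],X[:,2].mean().round(1))
P,d=shot("top"); W=cloud("top",d)
X=W[(abs(W[...,0]-492)<90)&(abs(W[...,1]-336)<190)&(W[...,2]>12)&(W[...,2]<26)&(d>0)]
print("tray",len(X),[np.round(v,1) for v in cv2.minAreaRect(X[:,:2].astype(np.float32))])
p,R0,s=cur(); print(p.round(1))
E
```

```text
[236. 147.] hue 16.0 ztop 63.8 rect [755.  278.6] [31. 71.] 36.4 top [754.9 278.6] [31. 71.] 36.6
[418. 162.] hue 149.0 ztop 44.5 rect [ 723.2 -198.4] [36. 45.] 83.0 top [ 732.6 -199.7] [35. 25.] 82.9
[249. 168.] hue 16.0 ztop 63.7 rect [706.8 244.1] [89. 21.] 89.6 top [706.1 244.9] [15. 87.] 1.2
[407. 203.] hue 13.0 ztop 50.6 rect [ 614.  -165.5] [49. 44.] 6.6 top [ 625.6 -163.6] [25. 42.] 7.4
[318. 207.] hue 13.0 ztop 57.1 rect [603.2  67.9] [54. 54.] 10.7 top [617.3  70.5] [25. 54.] 11.2
[365. 207.] hue 14.0 ztop 45.0 rect [605.6 -55.8] [44. 35.] 20.4 top [614.6 -52.2] [24. 34.] 20.8
[158. 220.] hue 13.0 ztop 63.2 rect [570.  480.4] [27. 60.] 82.1 top [563.7 477.1] [15. 52.] 66.5
[625. 295.] hue 15.0 ztop 50.3 rect [ 362.7 -759.5] [112.  71.] 21.0 top [ 351.3 -731.4] [ 8. 15.] 73.5
scanner 331 [array([ 450.9, -325.2]), array([146.1,  40.2]), np.float64(18.3)] 53.2
tray 332 [array([492. , 381.2]), array([229.9, 178.8]), np.float64(89.8)]
[ 410.8 -339.   164. ]
```

```bash
cat >> h.py <<'E'
BL=dict(a=([605.5,-56,0],20.6),b=([614,-165.3,0],7),c=([603.3,68,0],10.8)); TR=([492.3,336.5,0],3.3); SLOT=dict(a=-100,b=-25,c=55)
def pick(n,z,N):
    c,y=BL[n]; return plan(rel(c,y,[4,0,z]),down(y),N)
def place(n,z,N):
    c,y=TR; return plan(rel(c,y,[SLOT[n]+4,0,z]),down(y),N)
E
python3 - <<'E'
from h import *
pick("c",100,20)
E
```

```text
20 rows [1.447, -1.741, 0.32, 0.0, -0.0, 0.061] | max 22.9 mm 0.31 deg
```

>>> step_arm(
  deltas=[
    [[1.45,-1.74,0.32,0,0,0.06],[1.45,-1.74,0.32,0,0,0.06],[1.45,-1.74,0.32,0,0,0.06],[1.45,-1.74,0.32,0,0,0.06],[1.45,-1.74,0.32,0,0,0.06],[1.45,-1.74,0.32,0,0,0.06],[1.45,-1.74,0.32,0,0,0.06],[1.45,-1.74,0.32,0,0,0.06],[1.45,-1.74,0.32,0,0,0.06],[1.45,-1.74,0.32,0,0,0.06],[1.45,-1.74,0.32,0,0,0.06],[1.45,-1.74,0.32,0,0,0.06],[1.45,-1.74,0.32,0,0,0.06],[1.45,-1.74,0.32,0,0,0.06],[1.45,-1.74,0.32,0,0,0.06],[1.45,-1.74,0.32,0,0,0.06],[1.45,-1.74,0.32,0,0,0.06],[1.45,-1.74,0.32,0,0,0.06],[1.45,-1.74,0.32,0,0,0.06],[1.45,-1.74,0.32,0,0,0.06]],
  ],
  grip=8.4,
  grip_force=30,
)

```text
time_s: 37.5
tool_pos: [607.5, 70.3, 98.9]
orientation: [0.0, 0.995, 0.096, -0.0]
force: [-0.7, -0.3, 0.3]
gripper_width: 84.2
grip_force: 0.0
```

>>> step_arm(
  deltas=[
    [[0,0,0,0,0,0],[0,0,0,0,0,0],[0,0,0,0,0,0]],
  ],
)

```text
time_s: 37.8
tool_pos: [606.9, 68.2, 99.7]
orientation: [0.0, 0.995, 0.095, -0.0]
force: [-0.2, -0.3, -0.2]
gripper_width: 84.0
grip_force: 0.0
```

```bash
python3 - <<'E'
from h import *
P,d=shot("side"); S=cloud("side",d)
for n,c,z in (("a",(605,-56),44),("b",(614,-165),50),("c",(603,68),56)):
    X=S[(np.hypot(S[...,0]-c[0],S[...,1]-c[1])<60)&(S[...,2]>z-4)&(S[...,2]<z+5)&(d>0)]
    print(n,len(X),[np.round(v,1) for v in cv2.minAreaRect(X[:,:2].astype(np.float32))] if len(X)>5 else None)
print(cur()[0].round(1)); pick("c",10,8)
E
```

```text
a 41 [array([613.4, -51.5]), array([22.3, 35.7]), np.float64(15.2)]
b 84 [array([ 625.5, -163.7]), array([26.1, 47.5]), np.float64(9.0)]
c 103 [array([617.1,  70.7]), array([26.2, 54.4]), np.float64(10.4)]
[607.   67.9  99.8]
8 rows [0.005, -0.01, 1.123, 0.001, -0.0, 0.002] | max 11.2 mm 0.01 deg
```

>>> step_arm(
  deltas=[
    [[0,-0.01,1.12,0,0,0],[0,-0.01,1.12,0,0,0],[0,-0.01,1.12,0,0,0],[0,-0.01,1.12,0,0,0],[0,-0.01,1.12,0,0,0],[0,-0.01,1.12,0,0,0],[0,-0.01,1.12,0,0,0],[0,-0.01,1.12,0,0,0],[0,0,0,0,0,0],[0,0,0,0,0,0]],
  ],
)

```text
time_s: 38.85
tool_pos: [607.2, 69.2, 10.1]
orientation: [0.0, 0.995, 0.095, 0.0]
force: [-0.2, 0.1, 0.2]
gripper_width: 84.0
grip_force: 0.0
```

>>> step_arm(
  deltas=[
    [[0,0,0,0,0,0],[0,0,0,0,0,0],[0,0,0,0,0,0],[0,0,0,0,0,0],[0,0,0,0,0,0],[0,0,-1,0,0,0],[0,0,-2,0,0,0],[0,0,-2,0,0,0],[0,0,0,0,0,0]],
  ],
  grip=4.8,
)

```text
time_s: 39.75
tool_pos: [609.7, 69.1, 64.0]
orientation: [0.001, 0.995, 0.095, 0.003]
force: [-0.3, -0.9, -0.6]
gripper_width: 53.9
grip_force: 30.0
```

```bash
python3 - <<'E'
from h import *
place("c",60,16); q=plan(rel(TR[0],3.3,[SLOT["c"]+4,0,60]),down(3.3),1,show=False); plan(q[0]-[0,0,43],q[1],6,start=q)
E
```

```text
16 rows [-0.146, -1.726, 0.022, 0.002, -0.005, 0.095] | max 17.3 mm 0.48 deg
6 rows [0.0, -0.0, 0.717, 0.0, 0.0, 0.0] | max 7.2 mm 0.0 deg
```

>>> step_arm(
  deltas=[
    [[-0.15,-1.73,0,0,0,0.095],[-0.15,-1.73,0,0,0,0.095],[-0.15,-1.73,0,0,0,0.095],[-0.15,-1.73,0,0,0,0.095],[-0.15,-1.73,0,0,0,0.095],[-0.15,-1.73,0,0,0,0.095],[-0.15,-1.73,0,0,0,0.095],[-0.15,-1.73,0,0,0,0.095],[-0.15,-1.73,0,0,0,0.095],[-0.15,-1.73,0,0,0,0.095],[-0.15,-1.73,0,0,0,0.095],[-0.15,-1.73,0,0,0,0.095],[-0.15,-1.73,0,0,0,0.095],[-0.15,-1.73,0,0,0,0.095],[-0.15,-1.73,0,0,0,0.095],[-0.15,-1.73,0,0,0,0.095],[0,0,0,0,0,0],[0,0,0,0,0,0]],
  ],
)

```text
time_s: 41.55
tool_pos: [547.5, 340.1, 59.3]
orientation: [0.001, 1.0, 0.029, -0.0]
force: [-0.1, -0.9, -0.1]
gripper_width: 53.8
grip_force: 30.0
```

```bash
python3 - <<'E'
from h import *
p,R0,s=cur(); print(p.round(1),s["gripper_width"],s["grip_force"]); place("c",18,6)
E
```

```text
[547.5 340.1  59.3] 53.76969181277884 29.998362064361572
6 rows [0.061, 0.007, 0.689, 0.003, 0.001, 0.002] | max 6.9 mm 0.02 deg
```

>>> step_arm(
  deltas=[
    [[0.06,0,0.69,0,0,0],[0.06,0,0.69,0,0,0],[0.06,0,0.69,0,0,0],[0.06,0,0.69,0,0,0],[0.06,0,0.69,0,0,0],[0.06,0,0.69,0,0,0],[0,0,0.1,0,0,0],[0,0,0.1,0,0,0],[0,0,0,0,0,0],[0,0,0,0,0,0]],
  ],
)

```text
time_s: 42.55
tool_pos: [551.9, 340.8, 17.1]
orientation: [0.0, 1.0, 0.029, 0.001]
force: [-0.5, 0.3, -0.1]
gripper_width: 53.8
grip_force: 30.0
```

>>> step_arm(
  deltas=[
    [[0,0,0.1,0,0,0],[0,0,0.08,0,0,0],[0,0,0,0,0,0],[0,0,0,0,0,0]],
  ],
)

```text
time_s: 42.95
tool_pos: [552.0, 340.9, 15.7]
orientation: [0.0, 1.0, 0.029, 0.001]
force: [-2.0, -0.5, 5.7]
gripper_width: 54.0
grip_force: 30.0
```

>>> step_arm(
  deltas=[
    [[0,0,0,0,0,0],[0,0,0,0,0,0],[0,0,0,0,0,0],[0,0,0,0,0,0],[0,0,-1,0,0,0],[0,0,-3,0,0,0],[0,0,-4,0,0,0],[0,0,-2,0,0,0],[0,0,0,0,0,0]],
  ],
  grip=7.2,
)

```text
time_s: 43.85
tool_pos: [554.3, 341.9, 120.0]
orientation: [-0.001, 1.0, 0.029, 0.004]
force: [-0.1, -0.1, 0.5]
gripper_width: 72.3
grip_force: 0.0
```

```bash
cat >> h.py <<'E'
def near():
    P,d=shot("side"); S=cloud("side",d)
    for n,z in (("a",44),("b",50)):
        c,y=BL[n]; X=S[(np.hypot(S[...,0]-c[0],S[...,1]-c[1])<55)&(S[...,2]>z-4)&(S[...,2]<z+5)&(d>0)]
        t=rel(c,y,[11,0,0]); print(n,len(X),[np.round(v,1) for v in cv2.minAreaRect(X[:,:2].astype(np.float32))] if len(X)>5 else None,"expect",t.round(1))
E
python3 - <<'E'
from h import *
near(); pick("b",100,20)
E
```

```text
a 0 None expect [615.8 -52.1   0. ]
b 0 None expect [ 624.9 -164.     0. ]
20 rows [0.102, 2.55, 0.085, -0.0, -0.003, -0.037] | max 25.5 mm 0.18 deg
```

>>> step_arm(
  deltas=[
    [[0.1,2.55,0.085,0,0,-0.037],[0.1,2.55,0.085,0,0,-0.037],[0.1,2.55,0.085,0,0,-0.037],[0.1,2.55,0.085,0,0,-0.037],[0.1,2.55,0.085,0,0,-0.037],[0.1,2.55,0.085,0,0,-0.037],[0.1,2.55,0.085,0,0,-0.037],[0.1,2.55,0.085,0,0,-0.037],[0.1,2.55,0.085,0,0,-0.037],[0.1,2.55,0.085,0,0,-0.037],[0.1,2.55,0.085,0,0,-0.037],[0.1,2.55,0.085,0,0,-0.037],[0.1,2.55,0.085,0,0,-0.037],[0.1,2.55,0.085,0,0,-0.037],[0.1,2.55,0.085,0,0,-0.037],[0.1,2.55,0.085,0,0,-0.037],[0.1,2.55,0.085,0,0,-0.037],[0.1,2.55,0.085,0,0,-0.037],[0.1,2.55,0.085,0,0,-0.037],[0.1,2.55,0.085,0,0,-0.037]],
  ],
  grip=8,
)

```text
time_s: 45.9
tool_pos: [615.2, -165.8, 95.8]
orientation: [-0.001, 0.998, 0.061, -0.001]
force: [0.6, 0.4, 0.0]
gripper_width: 80.3
grip_force: 0.0
```

>>> step_arm(
  deltas=[
    [[0,0,0,0,0,0],[0,0,0,0,0,0],[0,0,0,0,0,0]],
  ],
)

```text
time_s: 46.2
tool_pos: [615.8, -164.2, 97.2]
orientation: [-0.0, 0.998, 0.062, -0.001]
force: [-0.2, 0.5, 0.5]
gripper_width: 80.3
grip_force: 0.0
```

```bash
python3 - <<'E'
from h import *
near(); print(cur()[0].round(1)); pick("b",10,8); blocks()
E
```

```text
a 77 [array([614. , -53.5]), array([26.4, 36.3]), np.float64(22.0)] expect [615.8 -52.1   0. ]
b 77 [array([ 624.4, -163.4]), array([28.6, 45.7]), np.float64(7.9)] expect [ 624.9 -164.     0. ]
[ 616.  -164.1   97.5]
8 rows [0.024, 0.012, 1.094, -0.0, 0.001, 0.002] | max 10.9 mm 0.01 deg
[235. 147.] hue 16.0 ztop 64.0 rect [755. 279.] [30. 71.] 36.6 top [754.8 282.3] [25. 68.] 42.8
[250. 168.] hue 16.0 ztop 63.1 rect [706.6 243.8] [89. 19.] 89.6 top [703.7 244.9] [11. 87.] 0.9
[365. 207.] hue 14.0 ztop 44.6 rect [605.5 -55.6] [44. 35.] 19.6 top [614.7 -52.4] [25. 34.] 21.8
[159. 220.] hue 13.0 ztop 62.5 rect [569.9 480.4] [27. 60.] 81.9 top [567.  477.4] [18. 55.] 74.6
```

>>> step_arm(
  deltas=[
    [[0.02,0.01,1.09,0,0,0],[0.02,0.01,1.09,0,0,0],[0.02,0.01,1.09,0,0,0],[0.02,0.01,1.09,0,0,0],[0.02,0.01,1.09,0,0,0],[0.02,0.01,1.09,0,0,0],[0.02,0.01,1.09,0,0,0],[0.02,0.01,1.09,0,0,0],[0,0,0,0,0,0],[0,0,0,0,0,0]],
  ],
)

```text
time_s: 47.3
tool_pos: [618.3, -166.1, 11.0]
orientation: [0.0, 0.998, 0.061, 0.0]
force: [0.2, 0.0, -1.5]
gripper_width: 79.7
grip_force: 0.0
```

>>> step_arm(
  deltas=[
    [[0,0,0,0,0,0],[0,0,0,0,0,0],[0,0,0,0,0,0],[0,0,0,0,0,0],[0,0,0,0,0,0],[0,0,0,0,0,0],[0,0,-2,0,0,0],[0,0,-4,0,0,0],[0,0,-4,0,0,0],[0,0,0,0,0,0]],
  ],
  grip=3.8,
)

```text
time_s: 48.3
tool_pos: [622.2, -167.8, 118.2]
orientation: [0.003, 0.998, 0.061, 0.006]
force: [0.3, 0.2, 0.4]
gripper_width: 43.7
grip_force: 30.0
```

```bash
python3 - <<'E'
from h import *
p,R0,s=cur(); print(p.round(1),s["gripper_width"],s["grip_force"]); place("b",100,20)
E
```

```text
[ 622.2 -167.8  118.2] 43.667203757234134 29.99879479408264
20 rows [-0.522, -2.575, 0.078, 0.004, -0.006, 0.037] | max 26.3 mm 0.19 deg
```

>>> step_arm(
  deltas=[
    [[-0.52,-2.57,0.05,0,0,0.037],[-0.52,-2.57,0.05,0,0,0.037],[-0.52,-2.57,0.05,0,0,0.037],[-0.52,-2.57,0.05,0,0,0.037],[-0.52,-2.57,0.05,0,0,0.037],[-0.52,-2.57,0.05,0,0,0.037],[-0.52,-2.57,0.05,0,0,0.037],[-0.52,-2.57,0.05,0,0,0.037],[-0.52,-2.57,0.05,0,0,0.037],[-0.52,-2.57,0.05,0,0,0.037],[-0.52,-2.57,0.05,0,0,0.037],[-0.52,-2.57,0.05,0,0,0.037],[-0.52,-2.57,0.05,0,0,0.037],[-0.52,-2.57,0.05,0,0,0.037],[-0.52,-2.57,0.05,0,0,0.037],[-0.52,-2.57,0.05,0,0,0.037],[-0.52,-2.57,0.05,0,0,0.037],[-0.52,-2.57,0.05,0,0,0.037],[-0.52,-2.57,0.05,0,0,0.037],[-0.52,-2.57,0.05,0,0,0.037]],
  ],
)

```text
time_s: 50.3
tool_pos: [466.6, 337.0, 99.6]
orientation: [0.001, 1.0, 0.029, -0.0]
force: [0.1, -0.1, -0.3]
gripper_width: 43.4
grip_force: 30.0
```

>>> step_arm(
  deltas=[
    [[0,0,0,0,0,0],[0,0,0,0,0,0],[0,0,0,0,0,0]],
  ],
)

```text
time_s: 50.6
tool_pos: [467.6, 335.3, 100.2]
orientation: [0.001, 1.0, 0.029, -0.0]
force: [-0.2, -0.0, 0.1]
gripper_width: 43.9
grip_force: 30.0
```

```bash
python3 - <<'E'
from h import *
p,R0,s=cur(); print(p.round(1),s["gripper_width"],s["grip_force"]); place("b",18,10)
P,d=shot("side"); S=cloud("side",d)
X=S[(np.hypot(S[...,0]-547,S[...,1]-340)<70)&(S[...,2]>30)&(S[...,2]<66)&(d>0)]; print("c in tray",len(X),[np.round(v,1) for v in cv2.minAreaRect(X[X[:,2]>56][:,:2].astype(np.float32))],np.percentile(X[:,2],97).round(1))
E
```

```text
[467.6 335.3 100.2] 43.88199800733603 29.998916387557983
10 rows [0.037, 0.002, 0.822, 0.002, 0.0, -0.0] | max 8.2 mm 0.01 deg
c in tray 624 [array([584.5, 373.2]), array([26.5, 57.3]), np.float64(8.0)] 61.8
```

>>> step_arm(
  deltas=[
    [[0.04,0,0.82,0,0,0],[0.04,0,0.82,0,0,0],[0.04,0,0.82,0,0,0],[0.04,0,0.82,0,0,0],[0.04,0,0.82,0,0,0],[0.04,0,0.82,0,0,0],[0.04,0,0.82,0,0,0],[0.04,0,0.82,0,0,0],[0.04,0,0.82,0,0,0],[0.04,0,0.82,0,0,0],[0,0,0.1,0,0,0],[0,0,0.1,0,0,0],[0,0,0,0,0,0]],
  ],
)

```text
time_s: 51.95
tool_pos: [471.7, 336.4, 16.7]
orientation: [0.0, 1.0, 0.029, 0.0]
force: [-1.3, 0.9, -1.1]
gripper_width: 43.9
grip_force: 30.0
```

>>> step_arm(
  deltas=[
    [[0,0,0.05,0,0,0],[0,0,0,0,0,0],[0,0,0,0,0,0]],
  ],
)

```text
time_s: 52.25
tool_pos: [471.7, 336.4, 16.3]
orientation: [0.0, 1.0, 0.029, 0.0]
force: [-0.8, -0.9, -0.2]
gripper_width: 43.8
grip_force: 30.0
```

>>> step_arm(
  deltas=[
    [[0,0,0.08,0,0,0],[0,0,0,0,0,0],[0,0,0,0,0,0]],
  ],
)

```text
time_s: 52.55
tool_pos: [471.8, 336.4, 16.3]
orientation: [0.001, 1.0, 0.029, 0.0]
force: [-1.9, -0.5, 6.1]
gripper_width: 43.9
grip_force: 30.0
```

```bash
python3 - <<'E'
from h import *
crop2("pics/t1.png",(180,160,280,320,3),(260,240,430,360,2.8))
E
```

```text
(480, 776, 3)
```

View pics/t1.png

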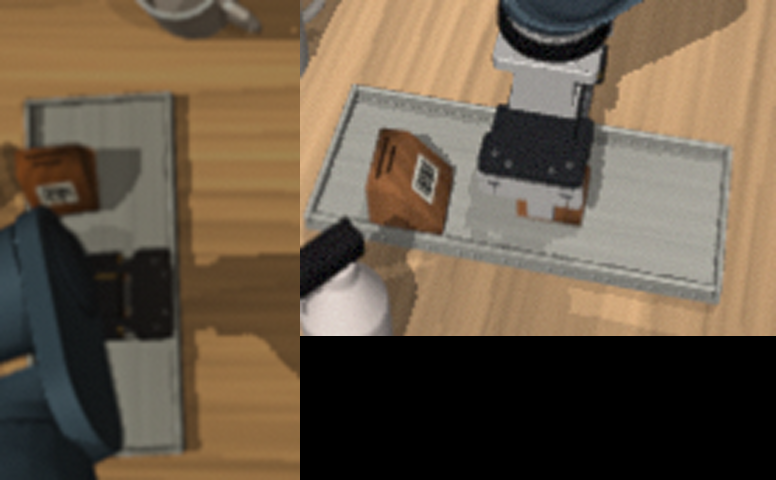

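The view shows that block_c was knocked to the tray's +y wall, at top px (200,220). I'll release block_b, measure block_c and re-seat it.

>>> step_arm(
  deltas=[
    [[0,0,0,0,0,0],[0,0,0,0,0,0],[0,0,0,0,0,0],[0,0,0,0,0,0],[0,0,-1,0,0,0],[0,0,-3,0,0,0],[0,0,-4,0,0,0],[0,2,-2,0,0,0],[0,4,0,0,0,0],[0,4,0,0,0,0],[0,4,0,0,0,0],[0,4,0,0,0,0],[0,0,0,0,0,0],[0,0,0,0,0,0]],
  ],
  grip=6.2,
)

```text
time_s: 54.05
tool_pos: [482.3, 156.3, 116.2]
orientation: [0.0, 1.0, 0.028, 0.001]
force: [0.1, 0.6, -0.7]
gripper_width: 61.9
grip_force: 0.0
```

```bash
cat >> h.py <<'E'
def tray():
    for n in ("top","side"):
        p,d=shot(n); W=cloud(n,d); a=np.radians(3.3); q=W-np.array(TR[0])
        X=q[...,0]*np.cos(a)+q[...,1]*np.sin(a); Y=-q[...,0]*np.sin(a)+q[...,1]*np.cos(a)
        m=((abs(X)<160)&(abs(Y)<75)&(W[...,2]>26)&(W[...,2]<72)&(d>0)).astype(np.uint8); k,l,st,c=cv2.connectedComponentsWithStats(m)
        for i in range(1,k):
            if st[i,4]<60: continue
            P=np.c_[X[l==i],Y[l==i],W[...,2][l==i]]; zt=np.percentile(P[:,2],95); T=P[P[:,2]>zt-4]; t=cv2.minAreaRect(T[:,:2].astype(np.float32))
            print(n,"tray frame: ztop",zt.round(1),"top",np.round(t[0],1),np.round(t[1]),round(t[2],1),"y-span",np.percentile(P[:,1],[2,98]).round(1),"x-span",np.percentile(P[:,0],[2,98]).round(1))
E
python3 - <<'E'
from h import *
print(cur()[0].round(1)); tray()
p,d=shot("top"); W=cloud("top",d); X=W[(abs(W[...,0]-570)<80)&(W[...,1]>420)&(W[...,1]<560)&(W[...,2]>30)&(d>0)]
for z in range(30,160,20):
    Y=X[(X[:,2]>=z)&(X[:,2]<z+20)]; print("bottle z",z,len(Y),Y[:,:2].min(0).round() if len(Y) else "",Y[:,:2].max(0).round() if len(Y) else "")
print("blocks"); blocks()
E
```

```text
[482.3 156.3 116.2]
top tray frame: ztop 61.9 top [92.9 31.9] [26. 53.] 4.6 y-span [ 4.5 56.1] x-span [ 57.2 105.6]
top tray frame: ztop 56.1 top [-14.3   1. ] [41. 25.] 87.3 y-span [-19.7  21.5] x-span [-44.3  -1.9]
side tray frame: ztop 61.3 top [94.  31.4] [27. 57.] 3.6 y-span [ 4.4 59.2] x-span [ 58.9 106. ]
side tray frame: ztop 55.3 top [-12.    0.8] [47. 25.] 89.2 y-span [-20.6  24.1] x-span [-42.8  -0.7]
bottle z 30 72 [542. 467.] [601. 498.]
bottle z 50 81 [543. 466.] [602. 501.]
bottle z 70 196 [542. 467.] [602. 519.]
bottle z 90 159 [548. 476.] [595. 514.]
bottle z 110 26 [558. 481.] [602. 523.]
bottle z 130 288 [555. 479.] [606. 543.]
bottle z 150 1 [583. 515.] [583. 515.]
blocks
[236. 147.] hue 16.0 ztop 62.2 rect [755.3 278.6] [31. 71.] 35.6 top [758.1 277.4] [26. 69.] 28.7
[418. 162.] hue 149.0 ztop 44.1 rect [ 723.2 -197.9] [36. 46.] 80.8 top [ 733.  -199.6] [36. 25.] 82.5
[250. 168.] hue 16.0 ztop 63.8 rect [706.5 244. ] [89. 19.] 89.7 top [703.6 242. ] [11. 81.] 0.6
[365. 207.] hue 14.0 ztop 45.1 rect [605.5 -55.6] [44. 35.] 20.7 top [614.4 -52.6] [24. 35.] 19.8
[159. 220.] hue 13.0 ztop 63.3 rect [569.8 480.5] [27. 60.] 81.2 top [565.5 477.2] [17. 53.] 71.2
[211. 260.] hue 13.0 ztop 55.8 rect [466.9 340.3] [55. 51.] 4.0 top [479.1 336.5] [22. 41.] 0.5
```

```bash
python3 - <<'E'
from h import *
C=rel(TR[0],3.3,[77.4,30.5,0]); print(C)
q=plan(rel(C,7.4,[8,-16,105]),down(7.4),10); plan(rel(C,7.4,[8,-16,24]),down(7.4),8,start=q)
E
```

```text
[567.81595378 371.40488109   0.        ]
10 rows [1.136, -1.893, 0.106, 0.001, -0.001, -0.08] | max 22.1 mm 0.4 deg
8 rows [0.0, -0.0, 1.012, 0.0, 0.0, 0.0] | max 10.1 mm 0.0 deg
```

>>> step_arm(
  deltas=[
    [[1.14,-1.89,0.1,0,0,-0.08],[1.14,-1.89,0.1,0,0,-0.08],[1.14,-1.89,0.1,0,0,-0.08],[1.14,-1.89,0.1,0,0,-0.08],[1.14,-1.89,0.1,0,0,-0.08],[1.14,-1.89,0.1,0,0,-0.08],[1.14,-1.89,0.1,0,0,-0.08],[1.14,-1.89,0.1,0,0,-0.08],[1.14,-1.89,0.1,0,0,-0.08],[1.14,-1.89,0.1,0,0,-0.08],[0,0,0,0,0,0],[0,0,0,0,0,0],[0,0,0,0,0,0]],
  ],
  grip=9.4,
)

```text
time_s: 55.55
tool_pos: [578.0, 354.8, 105.1]
orientation: [0.001, 0.998, 0.064, -0.0]
force: [0.1, 0.6, 0.6]
gripper_width: 94.2
grip_force: 0.0
```

```bash
python3 - <<'E'
from h import *
C=rel(TR[0],3.3,[77.4,30.5,0]); p,_,s=cur(); print(p.round(1),s["gripper_width"])
plan(rel(C,7.4,[8,-16,24]),down(7.4),10)
E
```

```text
[578.  354.8 105.1] 94.2026552720917
10 rows [0.001, -0.018, 0.811, 0.002, 0.0, -0.001] | max 8.1 mm 0.01 deg
```

>>> step_arm(
  deltas=[
    [[0,-0.02,0.81,0,0,0],[0,-0.02,0.81,0,0,0],[0,-0.02,0.81,0,0,0],[0,-0.02,0.81,0,0,0],[0,-0.02,0.81,0,0,0],[0,-0.02,0.81,0,0,0],[0,-0.02,0.81,0,0,0],[0,-0.02,0.81,0,0,0],[0,-0.02,0.81,0,0,0],[0,-0.02,0.81,0,0,0],[0,0,0,0,0,0],[0,0,0,0,0,0]],
  ],
)

```text
time_s: 56.75
tool_pos: [578.4, 357.0, 24.2]
orientation: [0.0, 0.998, 0.064, 0.0]
force: [0.1, 0.1, -1.3]
gripper_width: 94.2
grip_force: 0.0
```

>>> step_arm(
  deltas=[
    [[0,0,0,0,0,0],[0,0,0,0,0,0],[0,0,0,0,0,0],[0,0,0,0,0,0],[0,0,0,0,0,0],[0,0,0,0,0,0],[0,0,0,0,0,0],[0,0,0,0,0,0]],
  ],
  grip=4.8,
  grip_force=25,
)

```text
time_s: 57.55
tool_pos: [578.6, 357.1, 24.6]
orientation: [0.0, 0.998, 0.064, 0.0]
force: [-1.4, 0.9, 1.2]
gripper_width: 53.9
grip_force: 25.0
```

```bash
python3 - <<'E'
from h import *
p,R0,s=cur(); print(p.round(1),s["gripper_width"],s["grip_force"])
z=p[2]; t=rel(TR[0],3.3,[SLOT["c"]+8,0,0]); q=plan([p[0],p[1],z+12],R0,3); q=plan([t[0],t[1],z+12],down(3.3),8,start=q)
E
```

```text
[578.6 357.1  24.6] 53.859694256154064 24.971745908260345
3 rows [0.0, 0.0, -0.4, 0.0, 0.0, 0.0] | max 4.0 mm 0.0 deg
8 rows [-0.312, 0.183, -0.0, 0.001, -0.001, 0.1] | max 3.6 mm 0.5 deg
```

>>> step_arm(
  deltas=[
    [[0,0,-0.4,0,0,0],[0,0,-0.4,0,0,0],[0,0,-0.4,0,0,0],[-0.31,0.18,0,0,0,0.1],[-0.31,0.18,0,0,0,0.1],[-0.31,0.18,0,0,0,0.1],[-0.31,0.18,0,0,0,0.1],[-0.31,0.18,0,0,0,0.1],[-0.31,0.18,0,0,0,0.1],[-0.31,0.18,0,0,0,0.1],[-0.31,0.18,0,0,0,0.1],[0,0,0,0,0,0],[0,0,0.4,0,0,0],[0,0,0.4,0,0,0],[0,0,0.3,0,0,0],[0,0,0.1,0,0,0],[0,0,0,0,0,0]],
  ],
)

```text
time_s: 59.25
tool_pos: [555.3, 340.3, 24.5]
orientation: [0.001, 1.0, 0.029, 0.0]
force: [-1.2, -0.6, 1.1]
gripper_width: 54.0
grip_force: 25.0
```

>>> step_arm(
  deltas=[
    [[0,0,0.03,0,0,0],[0,0,0,0,0,0],[0,0,0,0,0,0],[0,0,0,0,0,0],[0,0,0,0,0,0],[0,0,-1,0,0,0],[0,0,-3,0,0,0],[0,0,-4,0,0,0],[0,4,-1,0,0,0],[0,4,0,0,0,0],[0,4,0,0,0,0],[0,4,0,0,0,0],[0,0,0,0,0,0],[0,0,0,0,0,0]],
  ],
  grip=7.2,
)

```text
time_s: 60.65
tool_pos: [564.8, 180.3, 115.0]
orientation: [0.0, 1.0, 0.028, 0.001]
force: [-0.5, 0.3, 0.4]
gripper_width: 71.7
grip_force: 0.0
```

```bash
python3 - <<'E'
from h import *
print(cur()[0].round(1)); tray(); near(); pick("a",90,14)
E
```

```text
[564.8 180.3 115. ]
top tray frame: ztop 62.1 top [70.2 10.9] [30. 25.] 86.9 y-span [-2.3 26. ] x-span [34.  81.4]
top tray frame: ztop 55.9 top [-13.9   9.6] [24. 25.] 87.2 y-span [-1.6 22. ] x-span [-44.3  -1.5]
side tray frame: ztop 61.5 top [70.2  0.3] [27. 56.] 0.1 y-span [-26.   28.2] x-span [34.8 82.6]
side tray frame: ztop 55.9 top [-12.6   0.9] [46. 26.] 89.5 y-span [-20.5  24.3] x-span [-42.2  -0.9]
a 3 None expect [615.8 -52.1   0. ]
b 0 None expect [ 624.9 -164.     0. ]
14 rows [-0.019, 1.725, 0.176, 0.001, -0.001, -0.246] | max 17.3 mm 1.23 deg
```

Both blocks are well placed. Now block_a.

>>> step_arm(
  deltas=[
    [[-0.02,1.72,0.17,0,0,-0.246],[-0.02,1.72,0.17,0,0,-0.246],[-0.02,1.72,0.17,0,0,-0.246],[-0.02,1.72,0.17,0,0,-0.246],[-0.02,1.72,0.17,0,0,-0.246],[-0.02,1.72,0.17,0,0,-0.246],[-0.02,1.72,0.17,0,0,-0.246],[-0.02,1.72,0.17,0,0,-0.246],[-0.02,1.72,0.17,0,0,-0.246],[-0.02,1.72,0.17,0,0,-0.246],[-0.02,1.72,0.17,0,0,-0.246],[-0.02,1.72,0.17,0,0,-0.246],[-0.02,1.72,0.17,0,0,-0.246],[-0.02,1.72,0.17,0,0,-0.246],[0,0,0,0,0,0],[0,0,0,0,0,0],[0,0,0,0,0,0]],
  ],
)

```text
time_s: 62.5
tool_pos: [608.6, -53.8, 90.6]
orientation: [0.0, 0.984, 0.179, 0.0]
force: [-0.1, 0.2, -0.0]
gripper_width: 71.7
grip_force: 0.0
```

```bash
python3 - <<'E'
from h import *
near(); print(cur()[0].round(1)); pick("a",9,8)
E
```

```text
a 78 [array([613.6, -50.8]), array([25.4, 38.4]), np.float64(23.4)] expect [615.8 -52.1   0. ]
b 0 None expect [ 624.9 -164.     0. ]
[608.6 -53.9  90.7]
8 rows [0.005, 0.01, 1.021, 0.001, -0.0, 0.0] | max 10.2 mm 0.01 deg
```

>>> step_arm(
  deltas=[
    [[0,0.01,1.02,0,0,0],[0,0.01,1.02,0,0,0],[0,0.01,1.02,0,0,0],[0,0.01,1.02,0,0,0],[0,0.01,1.02,0,0,0],[0,0.01,1.02,0,0,0],[0,0.01,1.02,0,0,0],[0,0.01,1.02,0,0,0],[0,0,0,0,0,0],[0,0,0,0,0,0]],
  ],
)

```text
time_s: 63.55
tool_pos: [609.0, -56.0, 8.9]
orientation: [0.0, 0.984, 0.178, 0.0]
force: [0.4, 0.4, 0.2]
gripper_width: 71.9
grip_force: 0.0
```

>>> step_arm(
  deltas=[
    [[0,0,0,0,0,0],[0,0,0,0,0,0],[0,0,0,0,0,0],[0,0,0,0,0,0],[0,0,0,0,0,0],[0,0,0,0,0,0],[0,0,-2,0,0,0],[0,0,-4,0,0,0],[0,0,-3,0,0,0],[0,0,0,0,0,0],[0,0,0,0,0,0]],
  ],
  grip=2.8,
)

```text
time_s: 64.65
tool_pos: [609.1, -55.9, 99.3]
orientation: [0.001, 0.984, 0.178, 0.001]
force: [-0.3, 0.1, -1.7]
gripper_width: 33.5
grip_force: 25.0
```

```bash
python3 - <<'E'
from h import *
p,R0,s=cur(); print(p.round(1),s["gripper_width"],s["grip_force"]); place("a",95,20)
E
```

```text
[609.1 -55.9  99.3] 33.48590687039843 24.99623268842697
20 rows [-0.627, -2.125, 0.019, 0.001, -0.001, 0.172] | max 22.2 mm 0.86 deg
```

>>> step_arm(
  deltas=[
    [[-0.63,-2.12,0.02,0,0,0.172],[-0.63,-2.12,0.02,0,0,0.172],[-0.63,-2.12,0.02,0,0,0.172],[-0.63,-2.12,0.02,0,0,0.172],[-0.63,-2.12,0.02,0,0,0.172],[-0.63,-2.12,0.02,0,0,0.172],[-0.63,-2.12,0.02,0,0,0.172],[-0.63,-2.12,0.02,0,0,0.172],[-0.63,-2.12,0.02,0,0,0.172],[-0.63,-2.12,0.02,0,0,0.172],[-0.63,-2.12,0.02,0,0,0.172],[-0.63,-2.12,0.02,0,0,0.172],[-0.63,-2.12,0.02,0,0,0.172],[-0.63,-2.12,0.02,0,0,0.172],[-0.63,-2.12,0.02,0,0,0.172],[-0.63,-2.12,0.02,0,0,0.172],[-0.63,-2.12,0.02,0,0,0.172],[-0.63,-2.12,0.02,0,0,0.172],[-0.63,-2.12,0.02,0,0,0.172],[-0.63,-2.12,0.02,0,0,0.172]],
  ],
)

```text
time_s: 66.65
tool_pos: [393.9, 329.8, 92.2]
orientation: [0.001, 1.0, 0.029, -0.002]
force: [-0.0, -0.2, -0.6]
gripper_width: 34.0
grip_force: 25.0
```

>>> step_arm(
  deltas=[
    [[0,0,0,0,0,0],[0,0,0,0,0,0],[0,0,0,0,0,0]],
  ],
)

```text
time_s: 66.95
tool_pos: [395.6, 328.9, 93.6]
orientation: [0.001, 1.0, 0.029, -0.0]
force: [-0.4, -0.3, 0.1]
gripper_width: 34.1
grip_force: 25.0
```

```bash
python3 - <<'E'
from h import *
p,R0,s=cur(); print(p.round(1),s["gripper_width"],s["grip_force"]); place("a",16,10)
E
```

```text
[395.6 328.9  93.6] 34.10688702111417 24.996075332164764
10 rows [0.011, -0.021, 0.776, 0.002, 0.001, 0.0] | max 7.8 mm 0.01 deg
```

>>> step_arm(
  deltas=[
    [[0.01,-0.02,0.78,0,0,0],[0.01,-0.02,0.78,0,0,0],[0.01,-0.02,0.78,0,0,0],[0.01,-0.02,0.78,0,0,0],[0.01,-0.02,0.78,0,0,0],[0.01,-0.02,0.78,0,0,0],[0.01,-0.02,0.78,0,0,0],[0.01,-0.02,0.78,0,0,0],[0.01,-0.02,0.78,0,0,0],[0.01,-0.02,0.78,0,0,0],[0,0,0.1,0,0,0],[0,0,0,0,0,0],[0,0,0,0,0,0]],
  ],
)

```text
time_s: 68.25
tool_pos: [397.1, 332.0, 15.9]
orientation: [0.0, 1.0, 0.029, 0.001]
force: [-0.5, 0.0, -0.4]
gripper_width: 33.9
grip_force: 25.0
```

>>> step_arm(
  deltas=[
    [[0,0,0.05,0,0,0],[0,0,0,0,0,0],[0,0,0,0,0,0]],
  ],
)

```text
time_s: 68.55
tool_pos: [397.0, 331.9, 15.3]
orientation: [0.0, 1.0, 0.029, 0.001]
force: [0.5, 0.2, -0.5]
gripper_width: 33.5
grip_force: 25.0
```

>>> step_arm(
  deltas=[
    [[0,0,0.07,0,0,0],[0,0,0.06,0,0,0],[0,0,0,0,0,0],[0,0,0,0,0,0]],
  ],
)

```text
time_s: 68.95
tool_pos: [397.0, 331.9, 14.2]
orientation: [0.0, 1.0, 0.029, 0.0]
force: [-1.1, -1.4, 4.9]
gripper_width: 33.9
grip_force: 25.0
```

>>> step_arm(
  deltas=[
    [[0,0,0,0,0,0],[0,0,0,0,0,0],[0,0,0,0,0,0],[0,0,0,0,0,0],[0,0,-1,0,0,0],[0,0,-3,0,0,0],[0,0,-4,0,0,0],[1,4,-1,0,0,0],[1,4,0,0,0,0],[1,4,0,0,0,0],[1,4,0,0,0,0],[0,4,0,0,0,0],[0,4,0,0,0,0],[0,0,0,0,0,0],[0,0,0,0,0,0]],
  ],
  grip=5.2,
)

```text
time_s: 70.45
tool_pos: [451.0, 94.2, 104.7]
orientation: [0.0, 1.0, 0.028, 0.001]
force: [-0.4, 0.3, -0.7]
gripper_width: 52.1
grip_force: 0.0
```

```bash
python3 - <<'E'
from h import *
print(cur()[0].round(1)); tray()
plan(rel(DIM,14,[30,0,120]),down(14),20)
E
```

```text
[451.   94.2 104.7]
top tray frame: ztop 62.1 top [69.6 -0. ] [51. 25.] 87.7 y-span [-26.   25.1] x-span [33.8 81.2]
top tray frame: ztop 56.4 top [-13.1   1. ] [41. 22.] 87.3 y-span [-19.8  21.3] x-span [-44.6  -1.9]
top tray frame: ztop 50.3 top [-90.5   0.4] [33. 25.] 87.4 y-span [-16.7  16.9] x-span [-117.   -78.3]
side tray frame: ztop 61.5 top [70.1  0.6] [27. 58.] 0.2 y-span [-25.8  28. ] x-span [34.9 82.6]
side tray frame: ztop 55.4 top [-11.9   1.7] [46. 25.] 89.6 y-span [-20.7  24.4] x-span [-43.3  -0.8]
side tray frame: ztop 49.0 top [-88.8   0.8] [25. 36.] 0.3 y-span [-15.6  18.6] x-span [-115.6  -77. ]
20 rows [0.596, 2.158, -0.077, 0.0, -0.001, -0.106] | max 22.4 mm 0.53 deg
```

The tray now holds c, b and a upright, more than 30 mm clear of the rim. Next I'll roll the lamp back to off.

```bash
python3 - <<'E'
from h import *
plan(rel(DIM,14,[12,0,80]),down(14),20)
E
```

```text
20 rows [0.506, 2.167, 0.123, 0.0, -0.001, -0.106] | max 22.3 mm 0.53 deg
```

>>> step_arm(
  deltas=[
    [[0.51,2.17,0.12,0,0,-0.106],[0.51,2.17,0.12,0,0,-0.106],[0.51,2.17,0.12,0,0,-0.106],[0.51,2.17,0.12,0,0,-0.106],[0.51,2.17,0.12,0,0,-0.106],[0.51,2.17,0.12,0,0,-0.106],[0.51,2.17,0.12,0,0,-0.106],[0.51,2.17,0.12,0,0,-0.106],[0.51,2.17,0.12,0,0,-0.106],[0.51,2.17,0.12,0,0,-0.106],[0.51,2.17,0.12,0,0,-0.106],[0.51,2.17,0.12,0,0,-0.106],[0.51,2.17,0.12,0,0,-0.106],[0.51,2.17,0.12,0,0,-0.106],[0.51,2.17,0.12,0,0,-0.106],[0.51,2.17,0.12,0,0,-0.106],[0.51,2.17,0.12,0,0,-0.106],[0.51,2.17,0.12,0,0,-0.106],[0.51,2.17,0.12,0,0,-0.106],[0.51,2.17,0.12,0,0,-0.106]],
  ],
  grip=0,
)

```text
time_s: 72.55
tool_pos: [616.0, -318.2, 80.2]
orientation: [0.0, 0.992, 0.123, 0.0]
force: [0.9, 0.3, -0.0]
gripper_width: 0.6
grip_force: 0.0
```

>>> step_arm(
  deltas=[
    [[0,0,0,0,0,0],[0,0,0,0,0,0],[0,0,0,0,0,0],[0,0,0,0,0,0]],
  ],
)

```text
time_s: 72.95
tool_pos: [614.5, -318.0, 80.5]
orientation: [0.0, 0.993, 0.122, 0.0]
force: [0.5, 0.4, -0.3]
gripper_width: 0.5
grip_force: 0.0
```

```bash
python3 - <<'E'
from h import *
print(cur()[0].round(1)); plan(rel(DIM,14,[12,0,64]),down(14),4)
E
```

```text
[ 614.5 -318.    80.5]
4 rows [-0.009, -0.004, 0.412, 0.002, -0.001, 0.0] | max 4.1 mm 0.01 deg
```

>>> step_arm(
  deltas=[
    [[0,0,0.41,0,0,0],[0,0,0.41,0,0,0],[0,0,0.41,0,0,0],[0,0,0.41,0,0,0],[0,0,0.13,0,0,0],[0,0,0.13,0,0,0],[0,0,0,0,0,0]],
  ],
)

```text
time_s: 73.65
tool_pos: [614.8, -319.3, 61.9]
orientation: [0.001, 0.993, 0.121, 0.0]
force: [0.1, 0.9, 1.3]
gripper_width: 1.0
grip_force: 0.6
```

>>> step_arm(
  deltas=[
    [[-0.24,0,0,0,0,0],[-0.24,0,0,0,0,0],[-0.24,0,0,0,0,0],[-0.24,0,0,0,0,0],[-0.24,0,0,0,0,0],[-0.24,0,0,0,0,0],[-0.24,0,0,0,0,0],[-0.24,0,0,0,0,0],[-0.24,0,0,0,0,0],[-0.24,0,0,0,0,0],[0,0,0,0,0,0]],
  ],
)

```text
time_s: 74.75
tool_pos: [591.0, -325.6, 61.7]
orientation: [0.001, 0.993, 0.121, 0.0]
force: [0.1, 0.1, 4.6]
gripper_width: 0.4
grip_force: 2.6
```

>>> step_arm(
  deltas=[
    [[0,0,-0.8,0,0,0],[1.2,0,0,0,0,0],[1.2,0,0,0,0,0],[0,0,0,0,0,0],[0,0,0,0,0,0],[0,0,0.6,0,0,0],[0,0,0.2,0,0,0],[0,0,0.02,0,0,0],[0,0,0,0,0,0],[-0.24,0,0,0,0,0],[-0.24,0,0,0,0,0],[-0.24,0,0,0,0,0],[-0.24,0,0,0,0,0],[-0.24,0,0,0,0,0],[-0.24,0,0,0,0,0],[-0.24,0,0,0,0,0],[-0.24,0,0,0,0,0],[-0.24,0,0,0,0,0],[0,0,0,0,0,0]],
  ],
)

```text
time_s: 76.65
tool_pos: [594.0, -324.9, 62.0]
orientation: [0.001, 0.993, 0.121, 0.001]
force: [0.8, 0.1, 5.5]
gripper_width: 0.5
grip_force: 2.6
```

>>> step_arm(
  deltas=[
    [[0,0,-0.8,0,0,0],[1.1,0,0,0,0,0],[1.1,0,0,0,0,0],[0,0,0,0,0,0],[0,0,0,0,0,0],[0,0,0.6,0,0,0],[0,0,0.2,0,0,0],[0,0,0.02,0,0,0],[0,0,0,0,0,0],[-0.24,0,0,0,0,0],[-0.24,0,0,0,0,0],[-0.24,0,0,0,0,0],[-0.24,0,0,0,0,0],[-0.24,0,0,0,0,0],[-0.24,0,0,0,0,0],[-0.24,0,0,0,0,0],[-0.24,0,0,0,0,0],[-0.24,0,0,0,0,0],[0,0,0,0,0,0]],
  ],
)

```text
time_s: 78.55
tool_pos: [594.4, -325.1, 62.0]
orientation: [0.001, 0.993, 0.121, 0.001]
force: [2.9, 0.9, 3.9]
gripper_width: 0.7
grip_force: 2.8
```

The 2.9 N drag shows the wheel is against its stop. I'll retreat and check everything.

>>> step_arm(
  deltas=[
    [[0,0,-0.8,0,0,0],[0,0,-3,0,0,0],[0,0,-4,0,0,0],[0,0,-4,0,0,0],[-4,0,-2,0,0,0],[-4,0,0,0,0,0],[-4,0,0,0,0,0],[-4,0,0,0,0,0],[-4,2,0,0,0,0],[-4,2,0,0,0,0],[0,0,0,0,0,0],[0,0,0,0,0,0]],
  ],
)

```text
time_s: 79.75
tool_pos: [369.4, -420.8, 198.3]
orientation: [-0.0, 0.993, 0.12, -0.0]
force: [0.3, 0.1, 0.4]
gripper_width: 0.7
grip_force: 0.0
```

```bash
python3 - <<'E'
from h import *
tray()
p,_=shot("top"); q,_=shot("side")
a=cv2.resize(p[120:320,180:500,::-1],None,fx=1.4,fy=1.4); b=cv2.resize(q[80:380,220:450,::-1],None,fx=1.4,fy=1.4); c=cv2.resize(p[185:230,445:492,::-1],None,fx=6,fy=6,interpolation=cv2.INTER_CUBIC)
o=np.zeros((600,800,3),np.uint8); o[:a.shape[0],:a.shape[1]]=a; o[:b.shape[0],450:450+b.shape[1]]=b; o[300:300+c.shape[0],:c.shape[1]]=c
cv2.imwrite("pics/final.png",o)
E
```

```text
top tray frame: ztop 62.4 top [69.8  0. ] [25. 51.] 0.0 y-span [-25.8  25.3] x-span [34.5 81.3]
top tray frame: ztop 56.2 top [-13.1   0.9] [42. 22.] 87.2 y-span [-19.5  21.4] x-span [-44.7  -1.9]
top tray frame: ztop 49.8 top [-90.5   0.6] [34. 25.] 87.5 y-span [-16.6  16.9] x-span [-116.8  -78.4]
side tray frame: ztop 61.6 top [69.5  0.6] [28. 56.] 0.6 y-span [-26.1  28.2] x-span [35.2 82.2]
side tray frame: ztop 55.3 top [-12.1   1.9] [48. 25.] 88.7 y-span [-20.1  24.1] x-span [-42.9  -0.8]
side tray frame: ztop 48.9 top [-89.1   0.8] [25. 37.] 0.6 y-span [-15.6  18.5] x-span [-115.7  -77.1]
```

View pics/final.png

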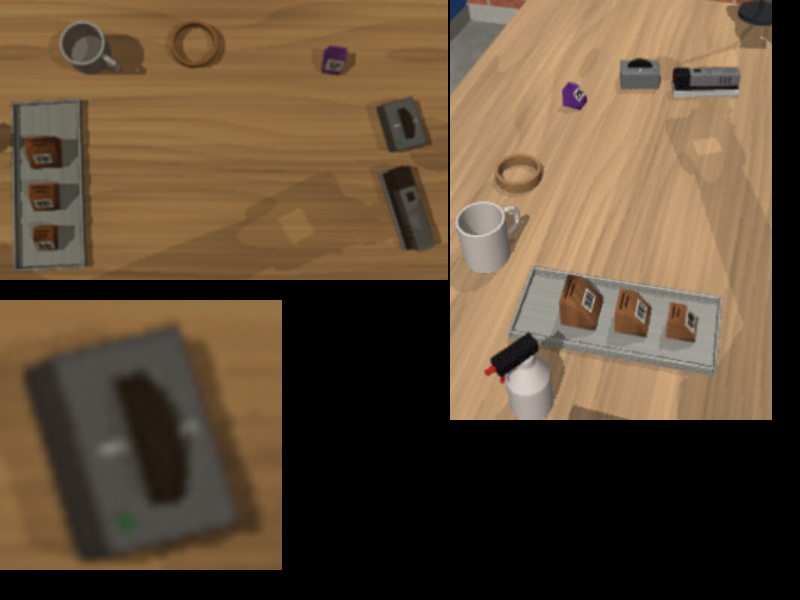

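The final view shows blocks c, b and a upright in the tray at top px (211,229), (210,260) and (212,289). The scanner is along its rest, the wheel's line is hidden (off), and the mug, tape and bottle haven't moved.

```bash
python3 -c "
from workcell import r
print(r.sign_off())"
```

```text
the job is handed in; nothing more can be done
None
```

I handed the job in at about 80 s with every step done; nothing confirmed that the scans read, so those rest on measured aim (under 1 mm off the label middle, about 70 mm away, held 1.5 s or more). The lamp went to 4 clicks and back to off, blocks a, b and c (d was absent) were scanned in that order and stand upright in the tray clear of its rim after I re-seated c when it was knocked to the wall, the scanner is back on its rest, and the bottle, tape and mug were not touched.

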